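Weigh a specimen sled and load it through the reader's flap

ROBOT

A 6-joint arm with a two-finger parallel gripper is mounted at the origin on the work surface. World frame = base frame: x ahead of the robot, y to its left, z up, the work surface at z = 0. Lengths are in m, angles in rad, forces in N, time in s.
With the tool pointing down it reaches from about 0.35 to 0.975 m from the base axis. Payload 7.1 kg.
Tool frame: the origin (TCP) lies on the mounting face of the last link; the fingertips stand 182 mm ahead of it and the grasp point (between the pads) lies 163 mm ahead of it (hold_point_z is the distance from the TCP to the grasp point, in m); x points along the fingers, y is the direction in which the jaws open and shut, and the axes are right-handed (so a half turn about x gives the same grasp; the last joint's range is limited). The gripper opens to 88 mm and grips with 3 to 60 N. Pads are 20 mm wide; open, the fingers measure 115 mm over their backs; the gripper's body (75 mm by 178 mm) begins 61 mm behind the grasp point.
Start: joints at [-1.237, 0.423, 1.63, -0, 1.089, -0.019], TCP at [0.216, -0.586, 0.405] pointing down, gripper open.
Joint ranges: [-3, 3], [-0.9, 2.11], [0.09, 2.58], [-1.31, 4.45], [0.11, 2.69], [-2.54, 2.54]. Speed limits (rad/s): [2.39, 2.39, 3.01, 3.14, 3.14, 3.14].

INTERFACE

Orientations are given as a rotation vector (axis times angle).
In Python, from station import get_obs, camera, sign_off, hold_point_z gives the robot as it stands. The module is installed in compiled form; this text tells all that it offers.
- The arm moves only by the tool jog_arm, never from a script. Its argument "rows" is a list of rows, each a list of 7 numbers: the finger opening in m, from 0 to 0.0878, then the shift along the tool's x, y, z in m, then the turn, a rotation vector about the tool's x, y, z in degrees. A call has exactly 5 rows; each row shifts and turns the commanded pose from where the row before left it, along the tool's axes as they then stand; what a row does not reach is not made up. A row lasts 1/12 s, in which the tool goes at most 41.7 mm and 7.16 degrees, less where a joint would pass 70% of its speed; a pose out of reach is approached as far as the arm can. A call is refused whole if a number of a shift passes 0.0417 or a number of a turn 7.16, either way. A call with a gripper value outside its range is refused whole. The fingers move at their own pace and stop on an object; "squeeze" is the grip in N (left out, the last holds). Time passes only in rows, so rows that do not move let the fingers close, or fill a call up. It gives the time, the measured TCP pose, the force and the opening at its end, in the units of the state.
- get_obs(): the state, without advancing time (a new reading comes with each control period).
- camera(name): name is "scene" or "side" or "wrist"; returns a dict with "pixels" (420x560x3 uint8, red, green, blue), "range_z" (420x560 float32, m along the optical axis (not along the pixel's ray), 0 where there is no reading), "mtx" (3x3 intrinsics, pixels), "position" and "attitude" of the camera in the world; the wrist camera has in their place "T_tool_cam" (4x4, takes a point from camera to tool coordinates, whose origin is the TCP and whose axes are the tool frame's). Camera axes: x right, y down, z forward; pixel columns grow to the right and rows downward; lengths in m; the calibration is good to about 2 mm. A picture is of the moment at which its call begins: read the wrist's pose just before it.
- sign_off(): hands the job in, once; it reports no verdict.
The state is a dict: "clock": time; "q": joint angles; "joint_velocities": joint speeds; "joint_torque": joint torques, N m; "tool_pos": TCP position; "eef_rot": TCP orientation; "wrist_force": force on the tool from outside, world axes, zero at the start; "ft_torque": the same for the moment, N m; "finger_gap": finger opening in m.
Only numpy, scipy, OpenCV 4.12 (cv2) and the standard library are available. Lean on these libraries where they do the work, as an engineer would, in place of code of your own. Each camera call takes 0.05 s, during which the arm holds its last target.

TASK

The aluminium specimen sled stands on end on the rubber mat. Lay it gently (never drop it), channel side down, on the middle of the balance pan and let go of it to weigh it; then take it up again, set it gently astride the open end of the raised rail with the rail in its channel and let go. Finally push it along the rail through the sprung flap until the flap has closed fully behind it, leaving everything else on the bench where it is.

Things in the scene. Friction and masses are not known exactly. Their poses are not given: they have to be found in the camera images.
- sled_center (a point): Middle of the specimen sled: a bare aluminium block, 110 mm long (x axis), 54 mm wide (y), 42 mm high (z), 0.25 to 0.4 kg, alike at both ends. The point is half-way along, across and up (21 mm above its underside). It starts standing on one end (x axis upright), its top facing roughly away from the robot. Grip it by the plain long sides, 54 mm apart. It may lie either way round on the rail
- sled_top (a point): Centre of the sled's flat top (its +z side), 21 mm above sled_center; here sits a dark steel disc 38 mm across and 4 mm high. The opposite side, the underside, has a channel 38 mm wide and 12 mm deep along the whole length, between two runners 8 mm wide. The rail goes into this channel
- pan (a point): Centre of the top face of the balance's square steel pan, 150 mm by 150 mm, 50 mm above the bench, fixed and level. The white housing below it is 12 mm lower and reaches 125 mm from here towards the robot, 85 mm away from it and 90 mm to each side
- mat: Black rubber storage mat 180 mm by 170 mm, 8 mm thick, on which the sled stands; origin at the centre of its underside. The mat and the balance may change sides
- rail_load (a point): Middle of the rail's free loading stretch, on its top face, 70 mm above the bench. x axis: along the rail in the direction of pushing, to the flap 105 mm ahead; z up. The rail is a fixed aluminium bar 30 mm wide, 14 mm thick, on narrow posts above a dark base plate 100 mm wide and 8 mm thick. The rail's free end is 85 mm behind this point
- rail_flap (a point): Point on the middle of the rail's top face below the closed flap; axes as rail_load. The flap's upright hinge post (12 mm thick, top 120 mm above the bench) stands 44 mm to the +y side. The rail runs on 205 mm beyond this point to the grey reader box (110 mm long, 80 mm wide, its top 120 mm above the bench), which is the end stop
- flap (a joint): Sprung one-way flap, a grey plate 5 mm thick, 6 to 42 mm above the rail's top, reaching 62 mm from the hinge axis across the rail. In rad: 0 closed, up to 1.45 open in the direction of pushing; it cannot swing the other way. A light spring (0.02 to 0.08 N m) shuts it, but only once the sled's rear end is over 65 mm beyond rail_flap and the gripper is out of the way
- gauge_block: Bystander: plain aluminium block 60 x 32 x 24 mm without channel, lying at the edge of the mat; origin at the centre of its underside
- dish: Bystander: white ceramic dish 70 mm across, 30 mm high; origin under its centre
- driver: Bystander: screwdriver with a black handle lying on the bench, about 200 mm long; origin on its underside
- jar: Bystander: white jar with a black lid, 60 mm across, 75 mm high, beyond the rail; origin under its centre
- case: Bystander: black plastic case 110 x 80 x 50 mm, beyond the rail; origin under its centre
- mug: Bystander: white mug 76 mm across, 90 mm high; origin under its centre
- bottle: Bystander: white bottle with a blue cap, 64 mm across, 170 mm high; origin under its centre

How it is judged:
By the outcome, as a careful person would: the job done as asked, in the order asked, and still so for the second after the job is handed in, with the robot touching nothing.
It also fails if it takes over 72 s, if anything falls off the work surface, if the arm or the gripper's body presses on something with over 40 N, if the wrist force passes 120 N, or if a joint passes its speed limit or range.

## Working session

There is one attempt and no reset: what is moved stays moved. The work goes in short steps, Python scripts to look and compute and a tool call to move; the robot and the scene stay as the last step left them, time stands still between calls to the robot, and variables do not carry over. Pictures are saved under pics/ and viewed, and the job is handed in when it is done.

Besides the shell and the picture viewer there is one more tool, called as name(argument=value, ...) on one line, values as JSON. jog_arm: Moves the arm, as the interface text tells. Its arguments: {"type":"object","properties":{"rows":{"type":"array"},"squeeze":{"type":"number"}},"required":["rows"]}

```bash
mkdir -p pics
cat > h.py <<'E'
import numpy as np, cv2, pickle
from scipy.spatial.transform import Rotation as R
from station import get_obs, camera, hold_point_z
def att(a):
    a=np.array(a,float)
    return a if a.shape==(3,3) else R.from_rotvec(a).as_matrix()
def snap(name,fn=None):
    o=get_obs(); c=camera(name)
    if fn: cv2.imwrite('pics/'+fn,cv2.cvtColor(c['pixels'],cv2.COLOR_RGB2BGR))
    if 'T_tool_cam' in c:
        T=np.eye(4);T[:3,:3]=R.from_rotvec(o['eef_rot']).as_matrix();T[:3,3]=o['tool_pos'];T=T@np.array(c['T_tool_cam'])
    else:
        T=np.eye(4);T[:3,:3]=att(c['attitude']);T[:3,3]=c['position']
    c['T']=T
    return c
def cloud(c):
    K=np.array(c['mtx']);z=c['range_z'];v,u=np.mgrid[:z.shape[0],:z.shape[1]]
    P=np.stack([(u-K[0,2])/K[0,0]*z,(v-K[1,2])/K[1,1]*z,z],-1)
    W=P@c['T'][:3,:3].T+c['T'][:3,3]; W[z<=0]=np.nan
    return W
E
python3 - <<'E'
from h import *
o=get_obs();print({k:np.round(v,4) for k,v in o.items()},hold_point_z)
for n in ['scene','side','wrist']:
    c=snap(n,n+'0.png'); pickle.dump(c,open(n+'0.pkl','wb')); print(n,np.round(c['T'],3),c['mtx'])
    if 'attitude' in c: print(c['attitude'])
E
```

```text
{'clock': np.float64(0.0), 'q': array([-1.237 ,  0.4238,  1.6307,  0.    ,  1.0886, -0.019 ]), 'joint_velocities': array([ 0.0006,  0.0011, -0.0013, -0.001 , -0.0001,  0.    ]), 'joint_torque': array([-3.20000e-03, -5.44629e+01, -2.73668e+01,  6.42000e-02,
        2.28000e-02, -1.00000e-04]), 'tool_pos': array([ 0.2159, -0.5862,  0.4039]), 'eef_rot': array([ 2.0298,  0.3635, -2.0303]), 'wrist_force': array([-0.3787,  0.7984,  0.4474]), 'ft_torque': array([-0.0073, -0.0275, -0.0241]), 'finger_gap': np.float64(0.0877)} 0.1633
scene [[-0.656  0.646 -0.391  1.108]
 [ 0.755  0.57  -0.324  0.423]
 [ 0.014 -0.508 -0.861  1.24 ]
 [ 0.     0.     0.     1.   ]] [[445.00822008   0.         276.84631202]
 [  0.         445.00822008 208.84057137]
 [  0.           0.           1.        ]]
[-1.16767012 -2.57404194  0.69346846]
side [[ 0.966 -0.141  0.218  0.34 ]
 [-0.26  -0.55   0.794 -0.843]
 [ 0.008 -0.823 -0.567  0.67 ]
 [ 0.     0.     0.     1.   ]] [[448.22537788   0.         276.52088545]
 [  0.         448.22537788 218.11095196]
 [  0.           0.           1.        ]]
[-2.16043678  0.28064729 -0.15872047]
wrist [[ 0.346 -0.897 -0.273  0.291]
 [-0.938 -0.331 -0.1   -0.559]
 [-0.001  0.291 -0.957  0.383]
 [ 0.     0.     0.     1.   ]] [[293.66570695   0.         282.21298783]
 [  0.         293.66570695 213.6728584 ]
 [  0.           0.           1.        ]]
```

View pics/scene0.png

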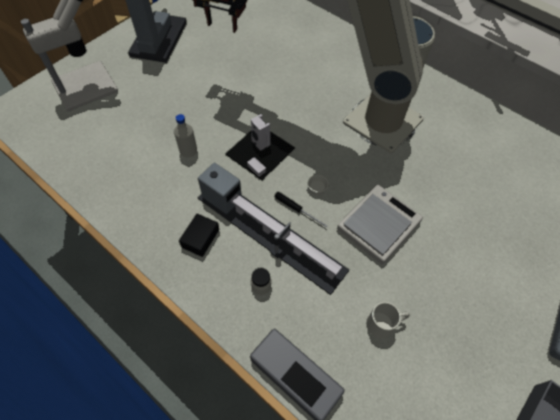

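View pics/side0.png

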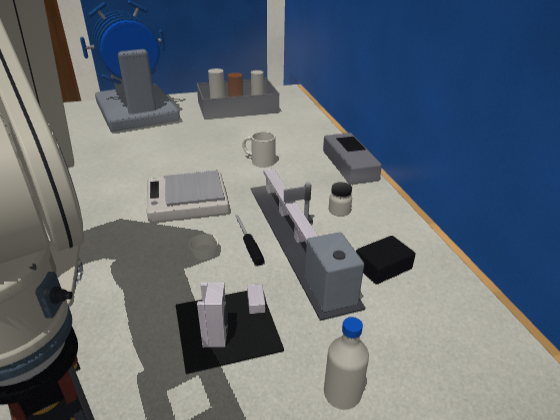

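View pics/wrist0.png

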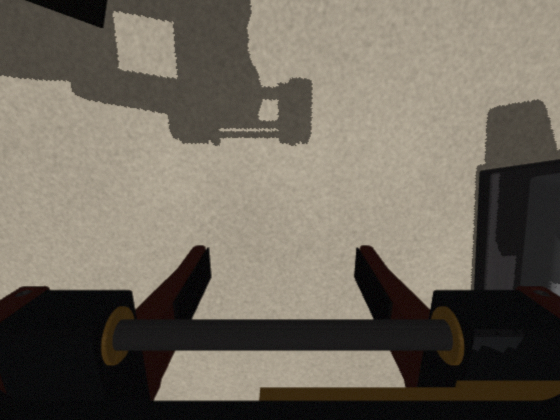

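Run:
```python
from h import *
for n,pts in [('scene',[(262,130),(258,166),(238,152),(293,150),(257,175),(228,152),(262,130),(380,225),(340,268),(347,270),(240,200),(285,228),(278,252),(386,318),(261,283),(200,235),(185,140),(288,203),(316,185),(220,180)]),('side',[(213,315),(214,289),(214,340),(256,297),(194,188),(270,172),(300,225),(307,190),(335,250),(204,246),(228,330)])]:
    c=pickle.load(open(n+'0.pkl','rb'));W=cloud(c)
    for u,v in pts: print(n,(u,v),np.round(W[v,u],3))
    big=cv2.resize(c['pixels'],None,fx=1,fy=1)
c=pickle.load(open('scene0.pkl','rb'));
p=c['pixels'][90:300,180:440];cv2.imwrite('pics/sc_crop.png',cv2.cvtColor(cv2.resize(p,None,fx=3,fy=2.85,interpolation=cv2.INTER_CUBIC),cv2.COLOR_RGB2BGR))
c=pickle.load(open('side0.pkl','rb'));
p=c['pixels'][150:370,140:400];cv2.imwrite('pics/sd_crop.png',cv2.cvtColor(cv2.resize(p,None,fx=2.7,fy=2.7,interpolation=cv2.INTER_CUBIC),cv2.COLOR_RGB2BGR))
```

```text
scene (262, 130) [ 0.396 -0.239  0.104]
scene (258, 166) [ 0.477 -0.185  0.035]
scene (238, 152) [ 0.464 -0.292  0.007]
scene (293, 150) [ 0.327 -0.157  0.001]
scene (257, 175) [ 0.493 -0.176  0.008]
scene (228, 152) [ 0.486 -0.319  0.004]
scene (262, 130) [ 0.396 -0.239  0.104]
scene (380, 225) [0.401 0.249 0.049]
scene (340, 268) [0.604 0.245 0.068]
scene (347, 270) [0.57  0.255 0.008]
scene (240, 200) [ 0.628 -0.122  0.07 ]
scene (285, 228) [0.628 0.058 0.112]
scene (278, 252) [0.666 0.067 0.022]
scene (386, 318) [0.614 0.425 0.008]
scene (261, 283) [0.788 0.109 0.078]
scene (200, 235) [ 0.789 -0.136  0.053]
scene (185, 140) [ 0.589 -0.405  0.093]
scene (288, 203) [ 0.514 -0.023  0.021]
scene (316, 185) [ 0.389 -0.005  0.002]
scene (220, 180) [ 0.637 -0.194  0.12 ]
side (213, 315) [ 0.379 -0.291  0.092]
side (214, 289) [ 0.388 -0.256  0.118]
side (214, 340) [ 0.376 -0.29   0.026]
side (256, 297) [ 0.474 -0.206  0.03 ]
side (194, 188) [0.4   0.221 0.048]
side (270, 172) [0.612 0.223 0.068]
side (300, 225) [ 0.616 -0.042  0.069]
side (307, 190) [0.661 0.047 0.105]
side (335, 250) [ 0.635 -0.206  0.118]
side (204, 246) [0.397 0.019 0.004]
side (228, 330) [ 0.407 -0.256  0.007]
```

View pics/sc_crop.png

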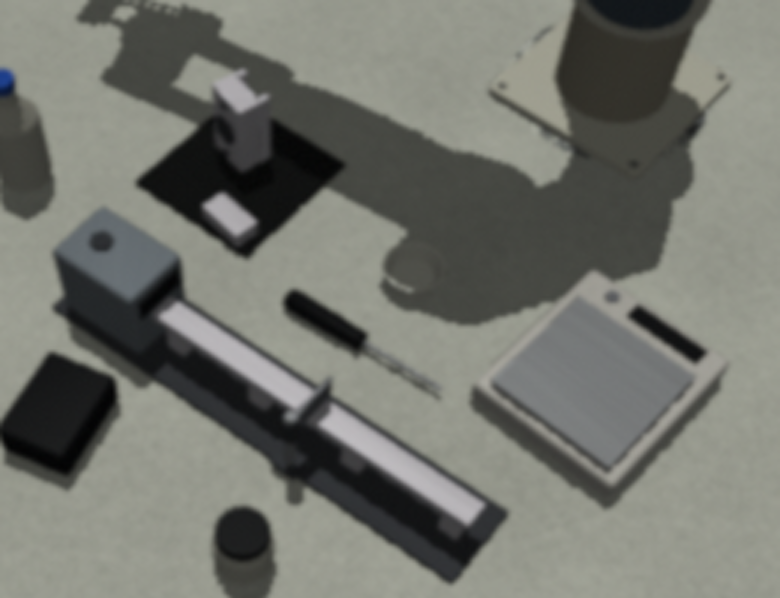

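View pics/sd_crop.png

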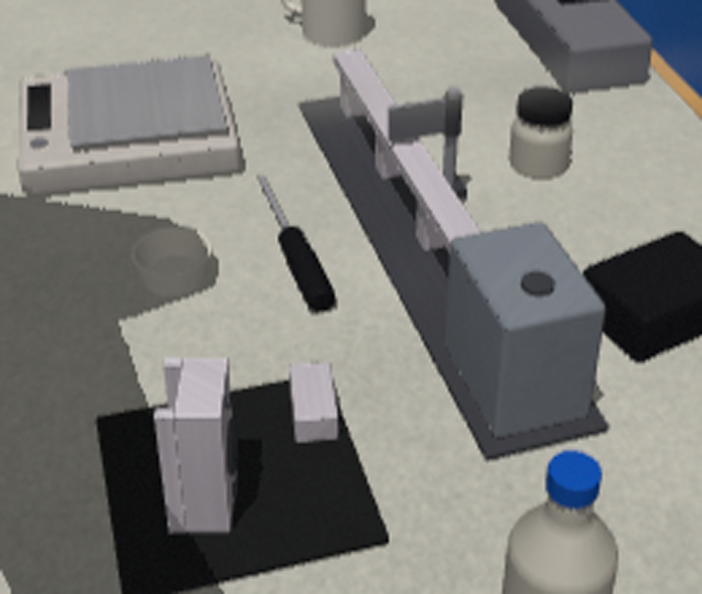

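Run:
```python
from h import *
S={n:cloud(pickle.load(open(n+'0.pkl','rb'))) for n in ['scene','side']}
def sel(n,x,y,z):
    W=S[n];m=(W[...,0]>x[0])&(W[...,0]<x[1])&(W[...,1]>y[0])&(W[...,1]<y[1])&(W[...,2]>z[0])&(W[...,2]<z[1]);return W[m]
def rect(P):
    r=cv2.minAreaRect(P[:,:2].astype(np.float32)*1000);return np.round(r[0],1),np.round(r[1],1),round(r[2],2)
for n in S:
    print('==',n)
    P=sel(n,(.33,.46),(-.33,-.18),(.112,.125));print('sled top',len(P),np.median(P[:,2]),rect(P))
    P=sel(n,(.33,.46),(-.33,-.18),(.03,.112));print('sled body',len(P),rect(P))
    P=sel(n,(.43,.53),(-.25,-.13),(.026,.04));print('gauge',len(P),np.median(P[:,2]),rect(P))
    P=sel(n,(.3,.52),(.13,.37),(.045,.058));print('pan',len(P),np.median(P[:,2]),rect(P))
    P=sel(n,(.55,.70),(-.14,.3),(.064,.076));print('rail',len(P),np.median(P[:,2]),rect(P))
    P=sel(n,(.55,.70),(-.01,.12),(.08,.108));print('flap',len(P),rect(P),P[:,:2].mean(0))
    P=sel(n,(.55,.73),(-.3,-.1),(.112,.13));print('reader',len(P),np.median(P[:,2]),rect(P))
    P=sel(n,(.0,.9),(-.5,-.35),(.112,.2));print('bottle',len(P),rect(P))
    P=sel(n,(.33,.45),(-.07,.07),(.01,.04));print('dish',len(P),rect(P), P[:,2].max() if len(P) else 0)
```

```text
== scene
sled top 150 0.11788923383363958 (array([ 384.6, -261.6]), array([55.8, 44.2]), 76.86)
sled body 300 (array([ 403.9, -239. ]), array([117.7,  61.5]), 47.21)
gauge 158 0.03244702707664138 (array([ 477.6, -195.9]), array([62.7, 36.2]), 81.19)
pan 2082 0.050887348003615274 (array([392.1, 234.5]), array([160.2, 170. ]), 88.49)
rail 1192 0.07037436003022213 (array([640. ,  53.7]), array([ 67.5, 385.9]), 2.95)
flap 66 (array([641.2,  59.3]), array([67.6,  9.8]), 4.77) [0.64415606 0.05978858]
reader 805 0.12011945173564031 (array([ 635.4, -202.8]), array([ 82. , 111.9]), 2.79)
bottle 253 (array([ 576.3, -427.9]), array([46.5, 53. ]), 42.44)
dish 182 (array([396.3,   2.6]), array([68.1, 68.7]), 80.89) 0.0361620003661296
== side
sled top 480 0.11660483140200484 (array([ 380.8, -264.2]), array([56.5, 41.9]), 75.4)
sled body 1013 (array([ 404.7, -239.4]), array([135.6,  59.9]), 47.73)
gauge 355 0.03032483174178935 (array([ 473.9, -199. ]), array([63. , 31.9]), 82.16)
pan 1562 0.04781443640189542 (array([398.4, 232. ]), array([156.7, 150. ]), 87.48)
rail 832 0.06790702520254965 (array([636.8,  72.2]), array([ 67.3, 339.8]), 3.0)
flap 258 (array([637.4,  52.1]), array([12.1, 68. ]), 87.37) [0.6365724  0.05202071]
reader 1459 0.11824918633475978 (array([ 632.5, -206.9]), array([ 78.7, 111.6]), 2.18)
bottle 1114 (array([ 566.4, -439.1]), array([46.2, 53.7]), 61.98)
dish 398 (array([3.942e+02, 3.000e-01]), array([72.1, 65.1]), 82.56) 0.03167670802173528
```

Run:
```python
from h import *
for n in ['scene','side']:
    c=pickle.load(open(n+'0.pkl','rb'));W=cloud(c);px=c['pixels'].astype(int);v=px.min(-1)
    m=(W[...,0]>.57)&(W[...,0]<.69)&(W[...,1]>-.14)&(W[...,1]<.30)&(W[...,2]>.060)&(W[...,2]<.078)&(v>110)
    P=W[m];y=P[:,1]
    # per-y-bin mid
    L=[]
    for y0 in np.arange(-.12,.28,.02):
        Q=P[(y>y0)&(y<y0+.02)]
        if len(Q)>10: L.append((y0+.01,(Q[:,0].min()+Q[:,0].max())/2,Q[:,0].ptp() if hasattr(Q[:,0],'ptp') else np.ptp(Q[:,0]),np.median(Q[:,2]),np.median(Q[:,0])))
    L=np.array(L);print(n);print(np.round(L,4));print('fit',np.polyfit(L[:,0],L[:,4],1),'end y',P[:,1].max(),P[P[:,1].argmax()])
    m=(W[...,0]>.3)&(W[...,0]<.5)&(W[...,1]>.1)&(W[...,1]<.4)&(W[...,2]>.030)&(W[...,2]<.06)
    Q=W[m];h,e=np.histogram(Q[:,2],30);print(dict(zip(np.round(e[:-1],3),h)))
    Q=Q[(Q[:,2]>np.median(Q[:,2])-.005)&(Q[:,2]<.06)];
    print('pan pct x',np.percentile(Q[:,0],[.5,50,99.5]),'y',np.percentile(Q[:,1],[.5,50,99.5]))
```

```text
scene
[[-0.11    0.6298  0.0296  0.0707  0.6306]
 [-0.09    0.6299  0.0302  0.0703  0.6305]
 [-0.07    0.6292  0.0313  0.0706  0.6291]
 [-0.05    0.6276  0.0303  0.0703  0.6276]
 [-0.03    0.6268  0.0299  0.0707  0.6269]
 [-0.01    0.6264  0.0303  0.0707  0.626 ]
 [ 0.01    0.6243  0.031   0.0707  0.6258]
 [ 0.03    0.6237  0.03    0.0703  0.6244]
 [ 0.07    0.622   0.0301  0.0706  0.6214]
 [ 0.09    0.6204  0.0309  0.0707  0.6216]
 [ 0.11    0.6196  0.0311  0.0704  0.6209]
 [ 0.13    0.619   0.0296  0.0706  0.6195]
 [ 0.15    0.6178  0.0295  0.0704  0.619 ]
 [ 0.17    0.6162  0.0304  0.0704  0.6165]
 [ 0.19    0.6154  0.0311  0.0703  0.6171]
 [ 0.21    0.6159  0.03    0.0712  0.616 ]
 [ 0.23    0.6134  0.0332  0.0708  0.6134]
 [ 0.25    0.6139  0.0277  0.0702  0.617 ]]
fit [-0.04577316  0.62565722] end y 0.24560816365053983 [0.61852126 0.24560816 0.06595645]
{np.float64(0.03): np.int64(20), np.float64(0.031): np.int64(13), np.float64(0.032): np.int64(29), np.float64(0.033): np.int64(26), np.float64(0.034): np.int64(49), np.float64(0.035): np.int64(82), np.float64(0.036): np.int64(87
[... 1713 characters left out ...]
4(0.033): np.int64(45), np.float64(0.034): np.int64(119), np.float64(0.035): np.int64(148), np.float64(0.036): np.int64(142), np.float64(0.037): np.int64(45), np.float64(0.038): np.int64(20), np.float64(0.039): np.int64(7), np.float64(0.04): np.int64(1), np.float64(0.041): np.int64(2), np.float64(0.042): np.int64(5), np.float64(0.043): np.int64(13), np.float64(0.044): np.int64(18), np.float64(0.045): np.int64(104), np.float64(0.046): np.int64(219), np.float64(0.047): np.int64(338), np.float64(0.048): np.int64(278), np.float64(0.049): np.int64(168), np.float64(0.05): np.int64(73), np.float64(0.051): np.int64(2)}
pan pct x [0.32347978 0.39677139 0.47295926] y [0.15719184 0.22521866 0.30987423]
```

```bash
cat >> h.py <<'E'
from scipy.linalg import expm,logm
def cur(o=None):
    o=o or get_obs();T=np.eye(4);T[:3,:3]=R.from_rotvec(o['eef_rot']).as_matrix();T[:3,3]=o['tool_pos'];return T
def goal(gp,d,j,Tc=None,off=None):
    """TCP pose with grasp point gp, tool x = d, tool y ~ j (sign nearest current)"""
    off=hold_point_z if off is None else off
    d=np.array(d,float);d/=np.linalg.norm(d);j=np.array(j,float);j-=d*(d@j);j/=np.linalg.norm(j)
    Tc=cur() if Tc is None else Tc
    if j@Tc[:3,1]<0:j=-j
    T=np.eye(4);T[:3,:3]=np.stack([d,j,np.cross(d,j)],1);T[:3,3]=np.array(gp)-off*d;return T
def plan(Tg,mx=.035,ma=6.,Tc=None,n=None):
    Tc=cur() if Tc is None else Tc
    D=np.linalg.inv(Tc)@Tg
    rv=R.from_matrix(D[:3,:3]).as_rotvec(degrees=True)
    N=1
    while 1:
        X=np.real(logm(D))/N;r=expm(X);s=r[:3,3];a=R.from_matrix(r[:3,:3]).as_rotvec(degrees=True)
        if n: 
            if N==n:break
        elif np.abs(s).max()<=mx and np.linalg.norm(a)<=ma and N%5==0:break
        N+=1
    print('total shift',np.round(D[:3,3],4),'turn',np.round(rv,2),'| N',N,'row',np.round(s,4).tolist(),np.round(a,2).tolist())
    print('final TCP',np.round(Tg[:3,3],3))
    # straight check
    T=Tc.copy();zmin=9
    for k in range(N):
        T=T@r;zmin=min(zmin,(T[:3,3]+.182*T[:3,0])[2])
    print('min tip z',round(zmin,3))
E
python3 - <<'E'
from h import *
T=cur();print(np.round(T,3)); c=camera('wrist');print(np.round(c['T_tool_cam'],3))
az=np.radians(-14);f=np.array([np.cos(az),np.sin(az),0]);j=[-f[1],f[0],0];s=np.sqrt(.5)
C=np.array([.3827,-.263,.063])
gp=C+f*.006+[0,0,.008]
d=-f*s-np.array([0,0,s])
plan(goal(gp-.13*d,d,j))
E
```

```text
[[-0.     0.346 -0.938  0.216]
 [ 0.001 -0.938 -0.346 -0.586]
 [-1.    -0.001 -0.     0.404]
 [ 0.     0.     0.     1.   ]]
[[ 0.    -0.291  0.957  0.021]
 [ 1.     0.001  0.     0.   ]
 [-0.001  0.957  0.291 -0.08 ]
 [ 0.     0.     0.     1.   ]]
total shift [ 0.126  -0.1257 -0.4447] turn [ 32.43 -43.61 -13.38] | N 15 row [-0.0011, -0.0157, -0.0288] [2.16, -2.91, -0.89]
final TCP [ 0.59  -0.315  0.278]
min tip z 0.15
```

jog_arm(rows=[[0.0878,-0.0011,-0.0157,-0.0288,2.16,-2.91,-0.89],[0.0878,-0.0011,-0.0157,-0.0288,2.16,-2.91,-0.89],[0.0878,-0.0011,-0.0157,-0.0288,2.16,-2.91,-0.89],[0.0878,-0.0011,-0.0157,-0.0288,2.16,-2.91,-0.89],[0.0878,-0.0011,-0.0157,-0.0288,2.16,-2.91,-0.89]], squeeze=40)

```text
clock: 0.62
tool_pos: [0.3331, -0.4705, 0.3976]
eef_rot: [1.847, 0.205, -2.419]
wrist_force: [0.6, 0.6, 0.5]
finger_gap: 0.0876
```

jog_arm(rows=[[0.0878,-0.0011,-0.0157,-0.0288,2.16,-2.91,-0.89],[0.0878,-0.0011,-0.0157,-0.0288,2.16,-2.91,-0.89],[0.0878,-0.0011,-0.0157,-0.0288,2.16,-2.91,-0.89],[0.0878,-0.0011,-0.0157,-0.0288,2.16,-2.91,-0.89],[0.0878,-0.0011,-0.0157,-0.0288,2.16,-2.91,-0.89]])

```text
clock: 1.03
tool_pos: [0.4631, -0.3795, 0.3555]
eef_rot: [-1.533, -0.031, 2.664]
wrist_force: [0.5, -0.9, -0.7]
finger_gap: 0.0878
```

jog_arm(rows=[[0.0878,-0.0011,-0.0157,-0.0288,2.16,-2.91,-0.89],[0.0878,-0.0011,-0.0157,-0.0288,2.16,-2.91,-0.89],[0.0878,-0.0011,-0.0157,-0.0288,2.16,-2.91,-0.89],[0.0878,-0.0011,-0.0157,-0.0288,2.16,-2.91,-0.89],[0.0878,-0.0011,-0.0157,-0.0288,2.16,-2.91,-0.89]])

```text
clock: 1.45
tool_pos: [0.5915, -0.3141, 0.2775]
eef_rot: [-1.112, 0.14, 2.693]
wrist_force: [1.2, -0.9, -0.2]
finger_gap: 0.0879
```

Run:
```python
from h import *
o=get_obs();print(o['clock'],np.round(o['q'],3),np.round(cur(),3),np.round(o['wrist_force'],2))
c=snap('wrist','w1.png');pickle.dump(c,open('w1.pkl','wb'))
```

```text
1.45 [-0.475  0.796  1.378 -0.166  1.739  1.38 ] [[-0.688 -0.242 -0.684  0.592]
 [ 0.17  -0.97   0.172 -0.314]
 [-0.706  0.002  0.709  0.277]
 [ 0.     0.     0.     1.   ]] [ 1.23 -0.88 -0.17]
```

View pics/w1.png

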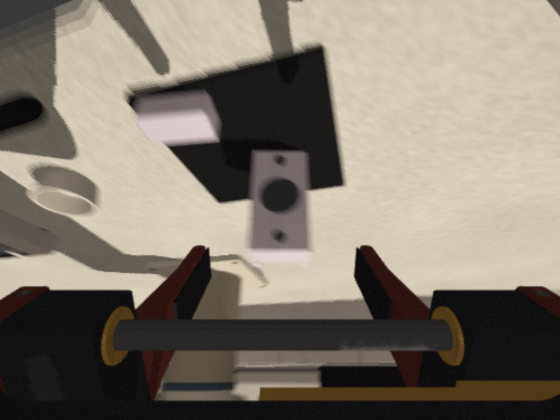

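Run:
```python
from h import *
c=pickle.load(open('w1.pkl','rb'));W=cloud(c)
for u,v in [(280,195),(265,165),(296,165),(262,225),(300,225),(280,250),(256,165),(304,165),(252,235),(308,235),(270,257),(300,257)]: print((u,v),np.round(W[v,u],4))
az=np.radians(-14)
Tc=cur()
Q=W[155:245,250:310].reshape(-1,3)
# plane fit of top face (excluding disc)
m=np.ones((90,60),bool);uu,vv=np.meshgrid(np.arange(250,310),np.arange(155,245));m&=((uu-280)**2+(vv-195)**2>26**2)
P=W[155:245,250:310][m];P=P[~np.isnan(P[:,0])]
ctr=np.median(P,0);
for _ in range(3):
    U,s,V=np.linalg.svd(P-P.mean(0));n=V[2];e=(P-P.mean(0))@n;P=P[abs(e)<.004]
n*=np.sign(n[0]);print('normal',n,'az',np.degrees(np.arctan2(n[1],n[0])),'p',P.mean(0),len(P))
# end face pts: z near 118
m=(abs(W[...,2]-.118)<.004)&(W[...,0]>.34)&(W[...,0]<.42)&(W[...,1]>-.31)&(W[...,1]<-.22)
P2=W[m];print(len(P2),cv2.minAreaRect(P2[:,:2].astype(np.float32)*1000))
g=c['pixels'];print(g[165,250:312:4,0], g[235,240:320:4,0])
```

```text
(280, 195) [ 0.4062 -0.2665  0.062 ]
(265, 165) [ 0.4072 -0.2512  0.0251]
(296, 165) [ 0.3982 -0.281   0.024 ]
(262, 225) [ 0.4055 -0.2496  0.0907]
(300, 225) [ 0.3972 -0.2828  0.0907]
(280, 250) [ 0.4014 -0.2653  0.1146]
(256, 165) [ 0.4068 -0.2415  0.023 ]
(304, 165) [ 0.3959 -0.2887  0.0237]
(252, 235) [ 0.1898 -0.1606 -0.0014]
(308, 235) [ 0.3956 -0.2894  0.1006]
(270, 257) [ 0.3931 -0.254   0.1171]
(300, 257) [ 0.3865 -0.2799  0.1171]
normal [0.5405076  0.84127479 0.01040493] az 57.279807233706215 p [ 0.38998931 -0.25973498  0.06332735] 389
923 ((381.9892883300781, -262.9450988769531), (53.85780715942383, 42.518951416015625), 75.4702377319336)
[ 41  92 118 118 118 114 113 110  93 104 116 117 114 118  85  29] [212 209 177 144 121 121 122 118  96  64  35  80 118 121 124 122 124 160
 196 209]
```

```bash
cat > t.py <<'E'
from h import *
az=np.radians(-14.4);f=np.array([np.cos(az),np.sin(az),0]);j=np.array([-f[1],f[0],0]);s=np.sqrt(.5)
C=np.array([.3823,-.263,.063])
gp=C+f*.006+[0,0,.008]
d=-f*s-np.array([0,0,s])
E
python3 - <<'E'
from t import *
plan(goal(gp,d,j),mx=.03)
E
```

```text
total shift [0.1284 0.0051 0.006 ] turn [ 0.24  0.45 -0.29] | N 5 row [0.0257, 0.0011, 0.0013] [0.05, 0.09, -0.06]
final TCP [ 0.5   -0.293  0.186]
min tip z 0.058
```

jog_arm(rows=[[0.0878,0.02,0.0025,0.003,0.1,0.2,-0.1],[0.0878,0.03,0.0026,0.003,0.1,0.2,-0.1],[0.0878,0.03,0,0,0,0,0],[0.0878,0.028,0,0,0,0,0],[0.0878,0.02,0,0,0,0,0]])

```text
clock: 1.92
tool_pos: [0.4954, -0.2964, 0.1897]
eef_rot: [-1.12, 0.14, 2.685]
wrist_force: [-0.1, -0.5, -0.4]
finger_gap: 0.0878
```

Run:
```python
from t import *
o=get_obs();print(np.round(o['wrist_force'],2))
plan(goal(gp,d,j),mx=.03)
snap('wrist','w2.png');snap('side','s2.png')
```

```text
[-0.05 -0.46 -0.39]
total shift [-0.0002 -0.0042 -0.0049] turn [ 0.11 -0.28 -0.12] | N 5 row [-0.0001, -0.0008, -0.001] [0.02, -0.06, -0.02]
final TCP [ 0.5   -0.293  0.186]
min tip z 0.058
```

View pics/w2.png

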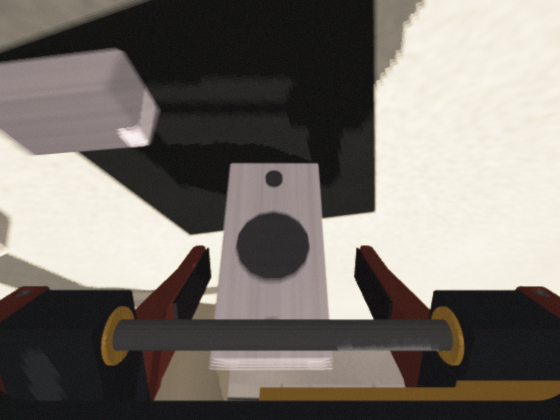

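View pics/s2.png

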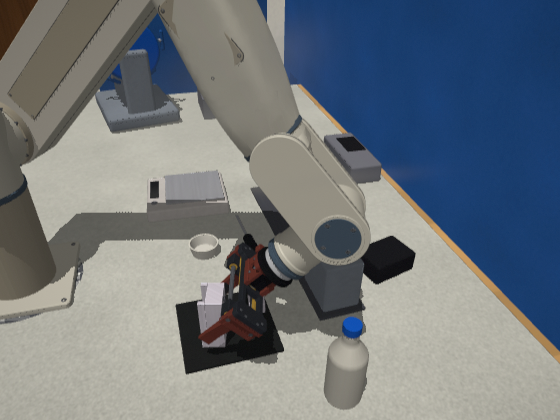

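Run:
```python
from t import *
plan(goal(gp,d,j),mx=.03)
```

```text
total shift [-0.0011 -0.0042 -0.005 ] turn [ 0.12 -0.05 -0.06] | N 5 row [-0.0002, -0.0008, -0.001] [0.02, -0.01, -0.01]
final TCP [ 0.5   -0.293  0.186]
min tip z 0.058
```

jog_arm(rows=[[0.0878,0,-0.0022,-0.0025,0,0,0],[0.0878,0,-0.002,-0.0025,0,0,0],[0.0878,-0.001,0,0,0,0,0],[0.07,0,0,0,0,0,0],[0.058,0,0,0,0,0,0]])

```text
clock: 2.43
tool_pos: [0.5035, -0.2942, 0.1893]
eef_rot: [-1.125, 0.142, 2.684]
wrist_force: [0.7, -0.1, -0.1]
finger_gap: 0.0779
```

jog_arm(rows=[[0.05,0,0,0,0,0,0],[0.045,0,0,0,0,0,0],[0.045,0,0,0,0,0,0],[0.04,0,0,0,0,0,0],[0.04,0,0,0,0,0,0]], squeeze=40)

```text
clock: 2.85
tool_pos: [0.5026, -0.294, 0.1887]
eef_rot: [-1.122, 0.142, 2.684]
wrist_force: [1.1, 0.2, 1.5]
finger_gap: 0.0536
```

Run:
```python
from t import *
o=get_obs();print(o['clock'],o['finger_gap'],np.round(o['wrist_force'],2))
plan(goal(gp,d,j),mx=.03)
c=snap('wrist','w3.png')
```

```text
2.85 0.053597117953557157 [1.09 0.22 1.52]
total shift [ 0.0035 -0.0001  0.0004] turn [ 0.07 -0.4  -0.14] | N 5 row [0.0007, -0.0, 0.0001] [0.01, -0.08, -0.03]
final TCP [ 0.5   -0.293  0.186]
min tip z 0.058
```

View pics/w3.png

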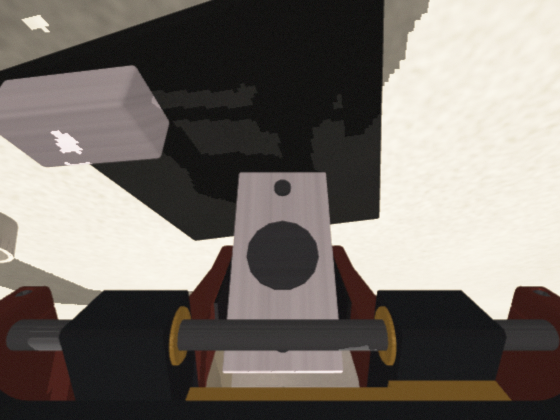

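```bash
cat > kin.py <<'E'
from h import *
Ry=lambda a:R.from_euler('y',a).as_matrix();Rz=lambda a:R.from_euler('z',a).as_matrix()
def Rq(q,sg=1): return Rz(q[0])@Ry(q[1]+q[2])@Rz(q[3])@Ry(q[4])@Rz(q[5])
E
python3 - <<'E'
from kin import *
data=[([-1.237,.4238,1.6307,0,1.0886,-.019],[2.0298,.3635,-2.0303],[.2159,-.5862,.4039])]
q=np.array([-0.475,0.796,1.378,-0.166,1.739,1.38]);Rm=np.array([[-0.688,-0.242,-0.684],[0.17,-0.97,0.172],[-0.706,0.002,0.709]])
data.append((q,R.from_matrix(Rm).as_rotvec(),[.592,-.314,.277]))
o=get_obs();data.append((o['q'],o['eef_rot'],o['tool_pos']));print(np.round(o['q'],3))
for q,rv,p in data:
    M=Rq(q).T@R.from_rotvec(rv).as_matrix();print(np.round(M,3), 'tcp rad',np.hypot(p[0],p[1]),np.degrees(np.arctan2(p[1],p[0])-q[0]))
    d=R.from_rotvec(rv).as_matrix()[:,0];print(np.sin(q[1]),np.sin(q[1]+q[2]),np.cos(q[1]),np.cos(q[1]+q[2]),d,p)
E
```

```text
[-0.51   0.818  1.612 -0.184  1.474  1.401]
[[ 0. -1. -0.]
 [ 0.  0. -1.]
 [ 1.  0.  0.]] tcp rad 0.6246945253481897 1.0938501661018887
0.41122723865533184 0.8852785639958937 0.9115328618255684 -0.46506114020563843 [-5.09657822e-04  1.47725579e-03 -9.99998779e-01] [0.2159, -0.5862, 0.4039]
[[-0. -1. -0.]
 [-0.  0. -1.]
 [ 1. -0. -0.]] tcp rad 0.6701193923473637 -0.7262255434735908
0.714563532652591 0.8235224526200298 0.699570552412728 -0.5672836768590216 [-0.68799085  0.17009358 -0.70550461] [0.592, -0.314, 0.277]
[[-0. -1. -0.]
 [ 0.  0. -1.]
 [ 1. -0.  0.]] tcp rad 0.5822924635325285 -1.1129449391929263
0.729611086021037 0.6529495370571848 0.6838623130098653 -0.7574014140842411 [-0.68076694  0.17227886 -0.71195251] [ 0.5026383  -0.29397152  0.18873887]
```

```bash
cat >> kin.py <<'E'
data=[([-1.237,.4238,1.6307,0,1.0886,-.019],[2.0298,.3635,-2.0303],[.2159,-.5862,.4039]),
 ([-0.475,0.796,1.378,-0.166,1.739,1.38],R.from_matrix([[-0.688,-0.242,-0.684],[0.17,-0.97,0.172],[-0.706,0.002,0.709]]).as_rotvec(),[.5915,-.3141,.2775]),
 ([-0.51,0.818,1.612,-0.184,1.474,1.401],[-1.122,.142,2.684],[0.5026,-0.294,0.18874])]
def cols(q):
    A=Rz(q[0]);z=np.array([0,0,1.]);B=A@Ry(q[1]+q[2])@Rz(q[3])
    return np.stack([z,A@Ry(q[1])@z,A@Ry(q[1]+q[2])@z,Rq(q)@z,A[:,1],B[:,1]],1)
A=np.vstack([cols(q) for q,_,_ in data]);b=np.concatenate([p for _,_,p in data])
par,res,rk,sv=np.linalg.lstsq(A,b,rcond=None)
fk=lambda q:cols(q)@par
M0=np.array([[0,-1,0],[0,0,-1],[1,0,0.]])
LO=np.array([-3,-.9,.09,-1.31,.11,-2.54]);HI=np.array([3,2.11,2.58,4.45,2.69,2.54])
from scipy.optimize import least_squares
def ik(T,q0):
    def fun(q): return np.r_[(fk(q)-T[:3,3])*5,(R.from_matrix(T[:3,:3].T@Rq(q)@M0)).as_rotvec()]
    s=least_squares(fun,np.clip(q0,LO+.01,HI-.01),bounds=(LO,HI));return s.x,np.abs(s.fun).max()
E
python3 - <<'E'
from kin import *
print(np.round(par,4),'resid',np.round(A@par-b,4),sv)
E
```

```text
[ 0.3013  0.4803  0.4832  0.1086 -0.0246  0.0348] resid [-0.0015 -0.0011  0.002  -0.0055  0.0037  0.0044  0.0053 -0.0018 -0.0064] [2.89114798 2.44739835 1.86177705 0.40973002 0.10744382 0.07660315]
```

```bash
cat >> t.py <<'E'
up=np.array([0,0,1.])
def sledgoal(c,phi,el=45,xo=.0105,zo=.0085,lift=0):
    """carry pose: sled lying, centre c, h azimuth phi deg, tool pitch el below horizontal"""
    h=np.array([np.cos(np.radians(phi)),np.sin(np.radians(phi)),0])
    e=np.radians(el);d=h*np.cos(e)-up*np.sin(e)
    y=-np.cross(up,h)
    T=np.eye(4);T[:3,:3]=np.stack([d,y,np.cross(d,y)],1)
    T[:3,3]=np.array(c)-h*xo+up*(zo+lift)-hold_point_z*d
    return T
PAN=np.array([.397,.234,.05])
E
python3 - <<'E'
from t import *;from kin import *
q=get_obs()['q']
for phi in [30,45,60,75,92.9,110]:
    T=sledgoal(PAN+[0,0,.021],phi,45)
    x,e=ik(T,q+[.8,0,0,.5,0,0]);x2,e2=ik(sledgoal(PAN+[0,0,.021],phi,45,lift=.15),q+[.8,0,0,.5,0,0]);print(phi,np.round(x,2),round(e,4),np.round(x2,2),round(e2,4),np.round(T[:3,3],3))
E
```

```text
30 [ 0.58  0.2   2.45 -0.94  0.11  2.54] 0.3536 [ 0.59 -0.16  2.48 -0.93  0.11  2.54] 0.0447 [0.288 0.171 0.195]
45 [ 0.56  0.39  2.58  2.88  0.6  -1.51] 0.0449 [ 0.47 -0.12  2.58  1.87  0.23 -0.53] 0.0222 [0.308 0.145 0.195]
60 [ 0.36  0.4   2.56  2.31  0.66 -1.39] 0.0 [ 0.27 -0.05  2.53  1.49  0.52 -0.52] 0.0 [0.334 0.125 0.195]
75 [ 0.21  0.44  2.48  1.81  0.71 -1.26] 0.0 [ 0.15  0.05  2.43  1.25  0.75 -0.59] 0.0 [0.364 0.112 0.195]
92.9 [ 0.12  0.5   2.34  1.34  0.81 -1.15] 0.0 [ 0.09  0.16  2.29  1.03  0.97 -0.69] 0.0 [0.403 0.108 0.195]
110 [ 0.11  0.56  2.19  1.01  0.94 -1.1 ] 0.0 [ 0.1   0.27  2.14  0.85  1.15 -0.79] 0.0 [0.44  0.116 0.195]
```

```bash
cat >> t.py <<'E'
from scipy.spatial.transform import Slerp
def rows(T0,gps,R1,n,gap,prnt=True,checkq=None):
    """grasp point through gps (interpolated list incl start), slerp orientation, n rows"""
    gps=np.array(gps);seg=np.r_[0,np.cumsum(np.linalg.norm(np.diff(gps,axis=0),axis=1))]
    tt=np.arange(1,n+1)/n
    sl=Slerp([0,1],R.from_matrix([T0[:3,:3],R1]))
    T=T0.copy();out=[];q=checkq
    for t in tt:
        Rn=sl([t]).as_matrix()[0];g=np.array([np.interp(t*seg[-1],seg,gps[:,k]) for k in range(3)])
        Tn=np.eye(4);Tn[:3,:3]=Rn;Tn[:3,3]=g-hold_point_z*Rn[:,0]
        D=np.linalg.inv(T)@Tn;s=np.round(D[:3,3],4);a=np.round(R.from_matrix(D[:3,:3]).as_rotvec(degrees=True),2)
        D2=np.eye(4);D2[:3,3]=s;D2[:3,:3]=R.from_rotvec(a,degrees=True).as_matrix();T=T@D2
        out.append([gap]+s.tolist()+a.tolist())
        if q is not None:
            from kin import ik
            x,e=ik(T,q);print('  q',np.round(x,2),'dq/dt*12 max frac',np.round(np.abs(x-q)*12/np.array([2.39,2.39,3.01,3.14,3.14,3.14]),2).max(),'e',round(e,3),'tcp',np.round(T[:3,3],3));q=x
    for i in range(0,n,5):print(out[i:i+5])
    print('max shift',np.abs(np.array(out)[:,1:4]).max(),'turn',np.abs(np.array(out)[:,4:]).max())
    return T
E
python3 - <<'E'
from t import *;from kin import *
T=cur();g0=T[:3,3]+hold_point_z*T[:3,0];q=get_obs()['q']
T1=T.copy();T1[2,3]+=.2
q1,e=ik(T1,q);print(np.round(q1,2),e)
Tg=sledgoal(PAN+[0,0,.021],92.9,45,lift=.12)
g1=g0+[0,0,.2];g2=Tg[:3,3]+hold_point_z*Tg[:3,0]
rows(T1,[g1,[.50,-.05,.26],g2],Tg[:3,:3],30,.04,checkq=q1)
E
```

```text
[-0.51  0.53  1.57 -0.19  1.8   1.34] 1.8889112496367488e-10
  q [-0.49  0.51  1.59 -0.16  1.77  1.29] dq/dt*12 max frac 0.17 e 0.0 tcp [ 0.507 -0.277  0.392]
  q [-0.46  0.49  1.61 -0.14  1.74  1.25] dq/dt*12 max frac 0.17 e 0.0 tcp [ 0.51  -0.261  0.395]
  q [-0.44  0.48  1.62 -0.11  1.71  1.2 ] dq/dt*12 max frac 0.17 e 0.0 tcp [ 0.514 -0.244  0.397]
  q [-0.42  0.46  1.64 -0.08  1.68  1.16] dq/dt*12 max frac 0.18 e 0.0 tcp [ 0.518 -0.229  0.4  ]
  q [-0.4   0.45  1.65 -0.05  1.65  1.11] dq/dt*12 max frac 0.18 e 0.0 tcp [ 0.521 -0.213  0.402]
  q [-0.37  0.43  1.66 -0.03  1.62  1.06] dq/dt*12 max frac 0.18 e 0.0 tcp [ 0.524 -0.198  0.404]
  q [-0.35  0.42  1.67  0.    1.59  1.02] dq/dt*12 max frac 0.18 e 0.0 tcp [ 0.527 -0.183  0.406]
  q [-0.33  0.41  1.69  0.03  1.56  0.97] dq/dt*12 max frac 0.19 e 0.0 tcp [ 0.531 -0.169  0.407]
  q [-0.31  0.4   1.7   0.06  1.53  0.92] dq/dt*12 max frac 0.19 e 0.0 tcp [ 0.534 -0.155  0.408]
  q [-0.29  0.39  1.71  0.09  1.5   0.87] dq/dt*12 max frac 0.2 e 0.0 tcp [ 0.537 -0.141  0.409]
  q [-0.27  0.38  1.72  0.13  1.47  0.81] dq/dt*12 max frac 
[... 2794 characters left out ...]
0.0128, -0.001, -3.85, 2.01, -0.01], [0.04, 0.0108, -0.0123, -0.0015, -3.85, 2.0, -0.02], [0.04, 0.011, -0.0118, -0.002, -3.85, 2.0, -0.01]]
[[0.04, 0.0114, -0.0113, -0.0024, -3.85, 2.01, -0.01], [0.04, 0.0116, -0.0107, -0.0027, -3.85, 2.0, -0.02], [0.04, 0.012, -0.0102, -0.003, -3.85, 2.0, -0.01], [0.04, 0.0122, -0.0095, -0.0033, -3.85, 2.01, -0.02], [0.04, 0.0126, -0.0089, -0.0035, -3.85, 2.0, -0.01]]
[[0.04, 0.0129, -0.0083, -0.0037, -3.85, 2.0, -0.02], [0.04, 0.0133, -0.0077, -0.0037, -3.85, 2.01, -0.01], [0.04, 0.0135, -0.007, -0.0038, -3.85, 2.0, -0.02], [0.04, 0.0139, -0.0064, -0.0038, -3.85, 2.0, -0.01], [0.04, 0.0143, -0.0057, -0.0037, -3.85, 2.01, -0.02]]
max shift 0.0173 turn 3.85
```

jog_arm(rows=[[0.04,-0.003,0,0.003,0,0,0],[0.04,-0.01,0,0.01,0,0,0],[0.04,-0.014,0,0.014,0,0,0],[0.04,-0.017,0,0.017,0,0,0],[0.04,-0.017,0,0.017,0,0,0]])

```text
clock: 3.32
tool_pos: [0.5018, -0.2938, 0.2763]
eef_rot: [-1.122, 0.142, 2.684]
wrist_force: [0.8, 0.1, -2.4]
finger_gap: 0.0538
```

jog_arm(rows=[[0.04,-0.017,0,0.017,0,0,0],[0.04,-0.017,0,0.017,0,0,0],[0.04,-0.017,0,0.017,0,0,0],[0.04,-0.017,0,0.017,0,0,0],[0.04,-0.012,0,0.012,0,0,0]])

```text
clock: 3.73
tool_pos: [0.5012, -0.2935, 0.3912]
eef_rot: [-1.126, 0.143, 2.683]
wrist_force: [-0.1, -1.3, -1.5]
finger_gap: 0.0539
```

Run:
```python
from t import *
o=get_obs();print(o['clock'],o['finger_gap'],o['tool_pos'],np.round(o['wrist_force'],2),np.round(o['ft_torque'],2))
c=snap('wrist','w4.png');snap('side','s4.png')
```

```text
3.7333 0.05394568983332969 [ 0.50116539 -0.29353698  0.3912433 ] [-0.07 -1.31 -1.5 ] [-0.13 -0.63 -0.05]
```

View pics/w4.png

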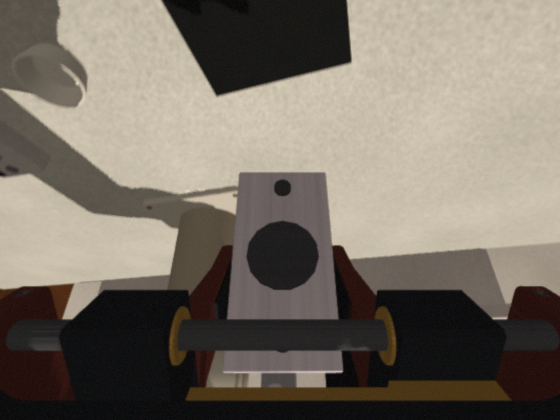

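View pics/s4.png

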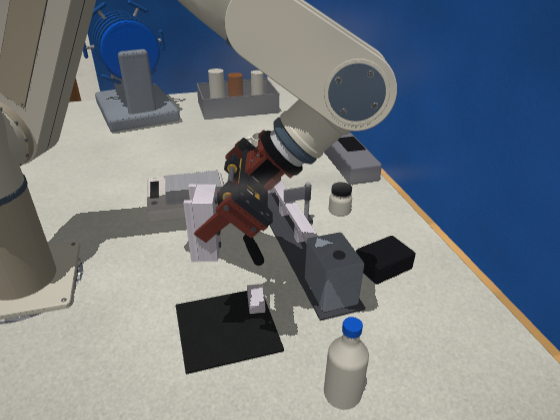

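Run:
```python
from t import *
T=cur();g0=T[:3,3]+hold_point_z*T[:3,0]
Tg=sledgoal(PAN+[0,0,.021],92.9,45,lift=.10)
g2=Tg[:3,3]+hold_point_z*Tg[:3,0];print(T[:3,3])
rows(T,[g0,[.48,-.05,.26],g2],Tg[:3,:3],30,.04)
```

```text
[ 0.50161421 -0.29376746  0.39178602]
[[0.04, -0.0009, -0.0172, 0.0032, -3.85, 2.0, -0.03], [0.04, -0.0007, -0.017, 0.0019, -3.85, 2.0, -0.03], [0.04, -0.0006, -0.0167, 0.0008, -3.85, 2.0, -0.03], [0.04, -0.0004, -0.0164, -0.0004, -3.84, 2.0, -0.03], [0.04, -0.0002, -0.0159, -0.0015, -3.85, 2.0, -0.02]]
[[0.04, 0.0001, -0.0154, -0.0026, -3.85, 2.0, -0.03], [0.04, 0.0005, -0.0147, -0.0035, -3.85, 2.0, -0.03], [0.04, 0.0007, -0.0142, -0.0046, -3.85, 2.0, -0.03], [0.04, 0.0012, -0.0134, -0.0055, -3.85, 2.0, -0.03], [0.04, 0.0016, -0.0126, -0.0063, -3.84, 2.0, -0.03]]
[[0.04, 0.002, -0.0118, -0.0071, -3.85, 1.99, -0.03], [0.04, 0.0025, -0.0109, -0.0078, -3.85, 2.0, -0.03], [0.04, 0.0029, -0.01, -0.0085, -3.85, 2.0, -0.03], [0.04, 0.0088, -0.0122, -0.0019, -3.85, 2.0, -0.02], [0.04, 0.0105, -0.0127, -0.0002, -3.85, 2.0, -0.03]]
[[0.04, 0.0108, -0.0123, -0.0008, -3.84, 2.0, -0.03], [0.04, 0.011, -0.0118, -0.0012, -3.85, 2.0, -0.03], [0.04, 0.0113, -0.0113, -0.0017, -3.85, 2.0, -0.03], [0.04, 0.0115, -0.0108, -0.002, -3.85, 2.0, -0.03], [0.04, 0.0119, -0.0103, -0.0023, -3.85, 2.0, -0.03]]
[[0.04, 0.0121, -0.0098, -0.0026, -3.85, 2.0, -0.02], [0.04, 0.0124, -0.0091, -0.0028, -3.84, 2.0, -0.03], [0.04, 0.0127, -0.0086, -0.003, -3.85, 2.0, -0.03], [0.04, 0.013, -0.008, -0.0032, -3.85, 2.0, -0.03], [0.04, 0.0133, -0.0074, -0.0032, -3.85, 2.0, -0.03]]
[[0.04, 0.0137, -0.0068, -0.0032, -3.85, 2.0, -0.03], [0.04, 0.014, -0.0061, -0.0033, -3.85, 2.0, -0.03], [0.04, 0.0142, -0.0056, -0.0031, -3.84, 2.0, -0.03], [0.04, 0.0146, -0.005, -0.003, -3.85, 2.0, -0.03], [0.04, 0.0149, -0.0044, -0.0028, -3.85, 1.99, -0.02]]
max shift 0.0172 turn 3.85
```

jog_arm(rows=[[0.04,-0.001,-0.017,0.003,-3.85,2.0,-0.03],[0.04,-0.0005,-0.017,0.002,-3.85,2.0,-0.03],[0.04,-0.0005,-0.0165,0.001,-3.85,2.0,-0.03],[0.04,-0.0005,-0.0165,-0.0005,-3.85,2.0,-0.03],[0.04,0,-0.016,-0.0015,-3.85,2.0,-0.03]])

```text
clock: 4.25
tool_pos: [0.5122, -0.2107, 0.3991]
eef_rot: [-1.451, -0.298, 2.669]
wrist_force: [-0.3, -0.6, -2.4]
finger_gap: 0.0538
```

jog_arm(rows=[[0.04,0,-0.0155,-0.0025,-3.85,2.0,-0.03],[0.04,0.0005,-0.0145,-0.0035,-3.85,2.0,-0.03],[0.04,0.0005,-0.014,-0.0045,-3.85,2.0,-0.03],[0.04,0.001,-0.0135,-0.0055,-3.85,2.0,-0.03],[0.04,0.0015,-0.0125,-0.0065,-3.85,2.0,-0.03]])

```text
clock: 4.67
tool_pos: [0.5215, -0.1376, 0.4057]
eef_rot: [1.698, 0.736, -2.474]
wrist_force: [0.4, 0.4, -3.0]
finger_gap: 0.0536
```

jog_arm(rows=[[0.04,0.002,-0.012,-0.007,-3.85,2.0,-0.03],[0.04,0.0025,-0.011,-0.008,-3.85,2.0,-0.03],[0.04,0.003,-0.01,-0.0085,-3.85,2.0,-0.03],[0.04,0.009,-0.012,-0.002,-3.85,2.0,-0.03],[0.04,0.0105,-0.0125,0,-3.85,2.0,-0.03]])

```text
clock: 5.08
tool_pos: [0.5112, -0.0713, 0.3975]
eef_rot: [1.791, 1.098, -2.07]
wrist_force: [-0.7, 0.1, -3.2]
finger_gap: 0.0539
```

jog_arm(rows=[[0.04,0.011,-0.0125,-0.001,-3.85,2.0,-0.03],[0.04,0.011,-0.012,-0.001,-3.85,2.0,-0.03],[0.04,0.0115,-0.0115,-0.0015,-3.85,2.0,-0.03],[0.04,0.0115,-0.011,-0.002,-3.85,2.0,-0.03],[0.04,0.012,-0.0105,-0.0025,-3.85,2.0,-0.03]])

```text
clock: 5.5
tool_pos: [0.4655, -0.0095, 0.3692]
eef_rot: [1.82, 1.397, -1.633]
wrist_force: [-0.8, 0.7, -2.4]
finger_gap: 0.0542
```

Run:
```python
from t import *
T=cur();g0=T[:3,3]+hold_point_z*T[:3,0];o=get_obs();print(T[:3,3],np.round(o['q'],2),o['finger_gap'],o['clock'])
Tg=sledgoal(PAN+[0,0,.021],92.9,45,lift=.10)
g2=Tg[:3,3]+hold_point_z*Tg[:3,0]
rows(T,[g0,g2],Tg[:3,:3],10,.04)
```

```text
[ 0.46553506 -0.00945989  0.36917648] [-0.16  0.29  1.97  0.47  1.15  0.17] 0.05416365869731445 5.5
[[0.04, 0.0118, -0.0095, -0.0028, -3.85, 1.98, 0.01], [0.04, 0.012, -0.009, -0.003, -3.85, 1.98, 0.01], [0.04, 0.0124, -0.0084, -0.0032, -3.85, 1.98, 0.0], [0.04, 0.0126, -0.0078, -0.0033, -3.85, 1.98, 0.01], [0.04, 0.013, -0.0071, -0.0034, -3.85, 1.98, 0.01]]
[[0.04, 0.0133, -0.0066, -0.0034, -3.85, 1.98, 0.01], [0.04, 0.0136, -0.006, -0.0034, -3.85, 1.99, 0.01], [0.04, 0.0139, -0.0053, -0.0033, -3.85, 1.98, 0.01], [0.04, 0.0142, -0.0048, -0.0032, -3.85, 1.98, 0.0], [0.04, 0.0145, -0.0042, -0.0029, -3.85, 1.98, 0.01]]
max shift 0.0145 turn 3.85
```

jog_arm(rows=[[0.04,0.012,-0.0095,-0.003,-3.85,1.98,0],[0.04,0.012,-0.009,-0.003,-3.85,1.98,0],[0.04,0.0125,-0.0085,-0.003,-3.85,1.98,0],[0.04,0.0125,-0.008,-0.0035,-3.85,1.98,0],[0.04,0.013,-0.007,-0.0035,-3.85,1.98,0]])

```text
clock: 5.92
tool_pos: [0.4302, 0.0493, 0.3351]
eef_rot: [1.79, 1.629, -1.175]
wrist_force: [-0.3, 0.9, -2.8]
finger_gap: 0.0536
```

jog_arm(rows=[[0.04,0.0135,-0.0065,-0.0035,-3.85,1.98,0],[0.04,0.0135,-0.006,-0.0035,-3.85,1.98,0],[0.04,0.014,-0.0055,-0.0035,-3.85,1.98,0],[0.04,0.014,-0.005,-0.003,-3.85,1.98,0],[0.04,0.0145,-0.004,-0.003,-3.85,1.98,0]])

```text
clock: 6.33
tool_pos: [0.4035, 0.1086, 0.2952]
eef_rot: [1.708, 1.799, -0.709]
wrist_force: [-0.5, 0.3, -2.0]
finger_gap: 0.054
```

Run:
```python
from t import *
a=snap('wrist','w5.png');b=snap('scene','c5.png');e=snap('side','s5.png')
pickle.dump((a,b,e),open('v5.pkl','wb'))
o=get_obs();print(o['clock'],np.round(o['q'],2),np.round(o['wrist_force'],2))
T=cur();print(T[:3,3])
Tg=sledgoal(PAN+[0,0,.021],92.9,45,lift=.10)
plan(Tg)
```

```text
6.4833 [ 0.02  0.38  2.18  1.05  0.95 -0.83] [-0.01  0.42 -2.62]
[0.40363126 0.10844124 0.29505839]
total shift [-0.0001 -0.0003  0.0002] turn [-0.3   0.12  0.21] | N 5 row [-0.0, -0.0001, 0.0] [-0.06, 0.02, 0.04]
final TCP [0.403 0.108 0.295]
min tip z 0.166
```

View pics/w5.png

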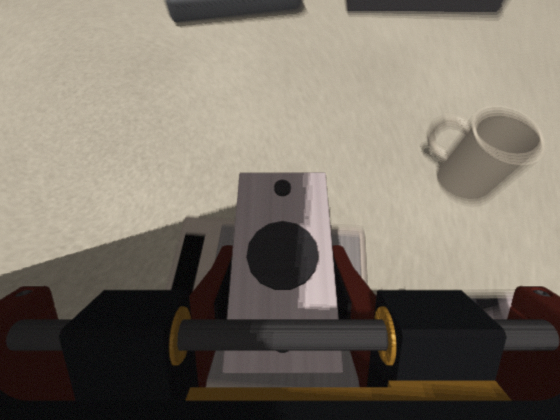

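View pics/c5.png

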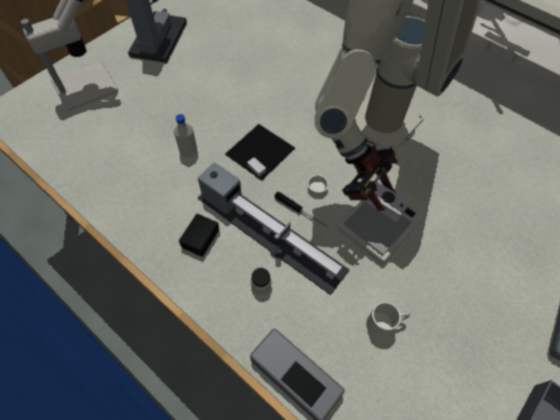

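View pics/s5.png

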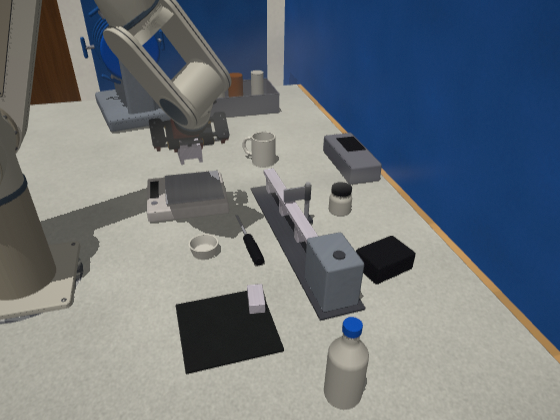

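Run:
```python
from t import *
a,b,e=pickle.load(open('v5.pkl','rb'))
W=cloud(a)
def fit(P,th=.003):
    P=P[~np.isnan(P[:,0])];
    for _ in range(5):
        c=np.median(P,0);U,s,V=np.linalg.svd(P-P.mean(0),full_matrices=False);n=V[2];r=(P-P.mean(0))@n;P=P[abs(r)<max(th,2*r.std()) ] if r.std()>th else P[abs(r)<th]
    n=n*np.sign(n[2]);return n,P.mean(0),len(P),r.std()
v,u=np.mgrid[:420,:560]
disc=(u-282)**2+(v-255)**2
m=(v>190)&(v<312)&(u>244-(v-190)*.08)&(u<322+(v-190)*.08)&(disc>39**2)
n,p,N,sd=fit(W[m]);print('top n',np.round(n,4),'tilt deg',np.degrees(np.arccos(n[2])),p,N,sd)
P=W[disc<32**2];print('disc ctr',np.nanmedian(P,0),fit(P)[:2])
# edges of top face at far end: row ~176
for (uu,vv) in [(243,178),(322,178),(236,300),(332,300),(282,178)]: print((uu,vv),np.round(W[vv,uu],4))
# pan from scene & side where z~.05
for nm,c in(('wr',a),('sc',b),('sd',e)):
    X=cloud(c);m=(X[...,0]>.3)&(X[...,0]<.5)&(X[...,1]>.1)&(X[...,1]<.34)&(X[...,2]>.044)&(X[...,2]<.058);Q=X[m];print(nm,len(Q),np.median(Q[:,2]),np.percentile(Q[:,0],[1,99]),np.percentile(Q[:,1],[1,99]))
```

```text
top n [7.0e-04 6.5e-03 1.0e+00] tilt deg 0.37269188399608305 [0.39768159 0.23685634 0.18853087] 5807 0.0006172136107142975
disc ctr [0.39704261 0.2317349  0.19258107] (array([4.83395548e-04, 6.84615442e-03, 9.99976448e-01]), array([0.39700955, 0.23198895, 0.19257378]))
(243, 178) [0.3704 0.2818 0.1883]
(322, 178) [0.4188 0.2841 0.1885]
(236, 300) [0.3755 0.2086 0.1888]
(332, 300) [0.4228 0.2109 0.1891]
(282, 178) [0.3943 0.2832 0.188 ]
wr 3454 0.049232051965436896 [0.32735149 0.47402618] [0.16532343 0.31044646]
sc 1740 0.050727475826293 [0.33088657 0.47570728] [0.1628835  0.31130975]
sd 1588 0.04780949184375638 [0.32470984 0.47166324] [0.15839779 0.30761888]
```

jog_arm(rows=[[0.04,0.011,0.001,0.01,0,0,0],[0.04,0.014,0.0015,0.012,0,0,0],[0.04,0.014,0.001,0.013,0,0,0],[0.04,0.012,0,0.012,0,0,0],[0.04,0.006,0,0.006,0,0,0]])

```text
clock: 6.9
tool_pos: [0.408, 0.1107, 0.2171]
eef_rot: [1.71, 1.797, -0.715]
wrist_force: [-0.0, -0.4, -3.0]
finger_gap: 0.0535
```

```bash
cat > chk.py <<'E'
from t import *
def pfit(P,th=.003):
    P=P[~np.isnan(P[:,0])]
    for _ in range(5):
        n=np.linalg.svd(P-P.mean(0),full_matrices=False)[2][2];r=(P-P.mean(0))@n;P=P[abs(r)<max(th,1.5*r.std())]
    return n*np.sign(n[2]),P.mean(0)
def chk(fn):
    a=snap('wrist',fn);W=cloud(a);v,u=np.mgrid[:420,:560];disc=(u-282)**2+(v-255)**2
    m=(v>190)&(v<312)&(u>244-(v-190)*.08)&(u<322+(v-190)*.08)&(disc>39**2)
    n,p=pfit(W[m]);print('top n',np.round(n,4),p,'disc',np.nanmedian(W[disc<32**2],0))
    X=W;m=(X[...,0]>.3)&(X[...,0]<.5)&(X[...,1]>.1)&(X[...,1]<.34)&(X[...,2]>.044)&(X[...,2]<.056);Q=X[m];print('pan',len(Q),np.median(Q[:,2]),np.percentile(Q[:,0],[1,99]),np.percentile(Q[:,1],[1,99]))
    o=get_obs();print(o['clock'],'F',np.round(o['wrist_force'],2),'tau',np.round(o['ft_torque'],2),'gap',o['finger_gap'],np.round(o['tool_pos'],4))
E
python3 -c "
from chk import *
chk('w6.png')"
```

```text
top n [0.0033 0.0091 1.    ] [0.40241127 0.23868204 0.11016514] disc [0.40172109 0.23355589 0.1141764 ]
pan 9795 0.049255555803860845 [0.32577976 0.47329109] [0.17152178 0.31073291]
6.95 F [-0.18 -0.74 -4.15] tau [-0.74 -0.05  0.06] gap 0.05377172459630659 [0.4078 0.1107 0.2165]
```

jog_arm(rows=[[0.04,0.003,0,0.002,0,0.4,0],[0.04,0.003,0,0.002,0,0,0],[0.04,0.002,0,0.002,0,0,0],[0.04,0.002,0,0.002,0,0,0],[0.04,0.001,0,0.001,0,0,0]])

```text
clock: 7.37
tool_pos: [0.4078, 0.1127, 0.2043]
eef_rot: [1.714, 1.802, -0.705]
wrist_force: [0.0, 0.6, -2.9]
finger_gap: 0.054
```

```bash
python3 -c "
from chk import *
chk('w7.png')"
```

```text
top n [1.8e-03 3.0e-04 1.0e+00] [0.40227698 0.24163682 0.09847999] disc [0.40157476 0.23648438 0.10244256]
pan 11232 0.049249217024986566 [0.32579618 0.47322551] [0.17553078 0.31060515]
7.4167 F [ 0.12  0.38 -3.48] tau [-0.67 -0.06 -0.04] gap 0.053892583120028696 [0.4078 0.1127 0.2041]
```

jog_arm(rows=[[0.04,0.0014,0,0.0014,0,0,0],[0.04,0.0007,0,0.0007,0,0,0],[0.04,0.0007,0,0.0007,0,0,0],[0.04,0.0007,0,0.0007,0,0,0],[0.04,0.0004,0,0.0004,0,0,0]])

```text
clock: 7.83
tool_pos: [0.4077, 0.1127, 0.1985]
eef_rot: [1.714, 1.802, -0.706]
wrist_force: [-0.5, -0.3, -2.0]
finger_gap: 0.0537
```

jog_arm(rows=[[0.04,0.0004,0,0.0004,0,0,0],[0.04,0.0003,0,0.0003,0,0,0],[0.04,0.0003,0,0.0003,0,0,0],[0.04,0,0,0,0,0,0],[0.04,0,0,0,0,0,0]])

```text
clock: 8.25
tool_pos: [0.4077, 0.1128, 0.1972]
eef_rot: [1.714, 1.802, -0.706]
wrist_force: [-0.3, -0.6, -3.2]
finger_gap: 0.054
```

```bash
python3 -c "
from chk import *
chk('w8.png')"
```

```text
top n [2.8e-03 7.0e-04 1.0e+00] [0.40203319 0.24165315 0.0914389 ] disc [0.40133635 0.23658999 0.09540603]
pan 12465 0.04926689377323651 [0.32581824 0.47313749] [0.17596435 0.31057919]
8.3 F [-0.05 -0.37 -2.47] tau [-0.58 -0.15 -0.02] gap 0.053740159918650166 [0.4077 0.1127 0.1972]
```

jog_arm(rows=[[0.04,0.0003,0,0.0003,0,0,0],[0.04,0.0003,0,0.0003,0,0,0],[0.04,0,0,0,0,0,0],[0.04,0,0,0,0,0,0],[0.04,0,0,0,0,0,0]])

```text
clock: 8.72
tool_pos: [0.4077, 0.1126, 0.1969]
eef_rot: [1.715, 1.803, -0.704]
wrist_force: [-1.8, -4.5, 6.3]
finger_gap: 0.0538
```

jog_arm(rows=[[0.04,0.0003,0,0.0003,0,0,0],[0.04,0.0003,0,0.0003,0,0,0],[0.04,0,0,0,0,0,0],[0.04,0,0,0,0,0,0],[0.04,0,0,0,0,0,0]])

```text
clock: 9.13
tool_pos: [0.4076, 0.1125, 0.1967]
eef_rot: [1.716, 1.803, -0.703]
wrist_force: [-4.4, -12.0, 17.1]
finger_gap: 0.0541
```

```bash
python3 -c "
from chk import *
chk('w9.png')"
```

```text
top n [ 0.0012 -0.0013  1.    ] [0.40207496 0.2417028  0.09128333] disc [0.40134843 0.23659991 0.09526377]
pan 12467 0.049263785319202 [0.32581425 0.47315708] [0.1760591  0.31040333]
9.1833 F [ -2.84 -11.16  17.48] tau [0.08 0.11 0.22] gap 0.05369609745339918 [0.4076 0.1125 0.1967]
```

jog_arm(rows=[[0.04,-0.0004,0,-0.0004,0,0,0],[0.04,0,0,0,0,0,0],[0.04,0,0,0,0,0,0],[0.054,0,0,0,0,0,0],[0.056,0,0,0,0,0,0]], squeeze=20)

```text
clock: 9.6
tool_pos: [0.4077, 0.1127, 0.1965]
eef_rot: [1.715, 1.802, -0.705]
wrist_force: [0.0, -0.1, -0.7]
finger_gap: 0.0553
```

jog_arm(rows=[[0.06,0,0,0,0,0,0],[0.065,0,0,0,0,0,0],[0.072,0,0,0,0,0,0],[0.08,0,0,0,0,0,0],[0.08,0,0,0,0,0,0]])

```text
clock: 10.02
tool_pos: [0.4077, 0.1128, 0.196]
eef_rot: [1.714, 1.802, -0.706]
wrist_force: [-0.4, -0.6, 0.5]
finger_gap: 0.0792
```

```bash
python3 -c "
from chk import *
chk('w10.png')"
```

```text
top n [ 2.e-04 -5.e-04  1.e+00] [0.40205873 0.24140511 0.09128268] disc [0.40136006 0.23618523 0.09527288]
pan 16160 0.0492705664677158 [0.32603519 0.4728238 ] [0.16910764 0.30986475]
10.0667 F [ 0.58 -0.17  0.11] tau [-0.35 -0.06  0.01] gap 0.07963433981122295 [0.4077 0.1128 0.196 ]
```

View pics/w10.png

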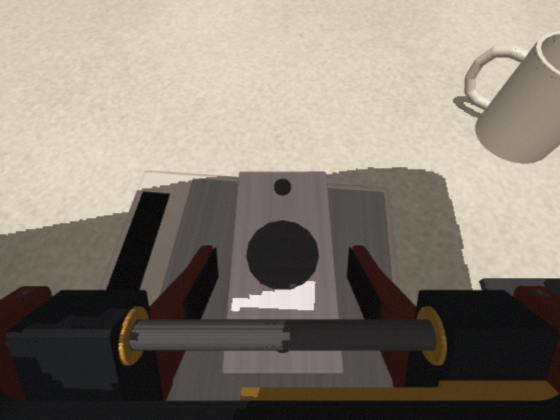

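Run:
```python
from t import *;from kin import *
o=get_obs();q=o['q'];print(np.round(q,2))
T=cur();T1=T.copy();T1[:3,3]-=.13*T[:3,0];x,e=ik(T1,q);print('back',np.round(x,2),round(e,4),T1[:3,3])
Tp=sledgoal([.401,.236,.071],92.9,90,xo=0,zo=.006);x,e=ik(Tp,q);print('pan vert',np.round(x,2),round(e,4),Tp[:3,3])
Tph=Tp.copy();Tph[2,3]+=.12;x,e=ik(Tph,q);print('pan vert hi',np.round(x,2),round(e,4))
Tr=sledgoal([.616,.158,.30],92.9,90,xo=0,zo=.006);x,e=ik(Tr,q);print('rail vert',np.round(x,2),round(e,4),Tr[:3,3])
Tr2=sledgoal([.616,.158,.079],92.9,90,xo=0,zo=.006);x,e=ik(Tr2,q);print('rail vert',np.round(x,2),round(e,4),Tr2[:3,3])
Tr2=sledgoal([.62,-.03,.079],92.9,90,xo=0,zo=.006);x,e=ik(Tr2,q);print('rail end',np.round(x,2),round(e,4),Tr2[:3,3])
g1=T1[:3,3]+hold_point_z*T1[:3,0]
rows(T1,[g1,Tr[:3,3]+hold_point_z*Tr[:3,0]],Tr[:3,:3],15,.08)
```

```text
[ 0.02  0.62  2.19  1.24  0.85 -1.12]
back [-0.12  0.3   2.29  0.98  1.01 -0.91] 0.0 [0.41241724 0.02043454 0.2873528 ]
pan vert [0.51 0.4  2.13 0.   0.61 0.46] 0.0 [0.401  0.236  0.2403]
pan vert hi [0.51 0.19 2.06 0.   0.89 0.46] 0.0
rail vert [0.24 0.39 1.53 0.   1.22 0.18] 0.0 [0.616  0.158  0.4693]
rail vert [0.24 0.63 1.69 0.   0.81 0.18] 0.0 [0.616  0.158  0.2483]
rail end [-0.06  0.61  1.74  0.    0.8  -0.12] 0.0 [ 0.62   -0.03    0.2483]
[[0.08, -0.0055, 0.014, -0.0155, -0.01, -3.02, 0.01], [0.08, -0.0059, 0.014, -0.0152, -0.01, -3.03, 0.0], [0.08, -0.0062, 0.014, -0.0148, -0.0, -3.02, 0.01], [0.08, -0.0065, 0.014, -0.0145, -0.01, -3.03, 0.0], [0.08, -0.0068, 0.014, -0.0141, -0.01, -3.02, 0.01]]
[[0.08, -0.0071, 0.014, -0.0137, -0.01, -3.02, 0.0], [0.08, -0.0074, 0.014, -0.0134, -0.0, -3.03, 0.01], [0.08, -0.0076, 0.014, -0.0129, -0.01, -3.02, 0.0], [0.08, -0.0078, 0.014, -0.0126, -0.01, -3.03, 0.01], [0.08, -0.008, 0.014, -0.012, -0.01, -3.02, 0.0]]
[[0.08, -0.0081, 0.014, -0.0117, -0.0, -3.02, 0.01], [0.08, -0.0084, 0.014, -0.0112, -0.01, -3.03, 0.0], [0.08, -0.0084, 0.014, -0.0107, -0.01, -3.02, 0.01], [0.08, -0.0085, 0.014, -0.0103, -0.01, -3.03, 0.0], [0.08, -0.0087, 0.014, -0.0098, -0.0, -3.02, 0.01]]
max shift 0.0155 turn 3.03
```

jog_arm(rows=[[0.0878,-0.01,0,0,0,0,0],[0.0878,-0.03,0,0,0,0,0],[0.0878,-0.03,0,0,0,0,0],[0.0878,-0.03,0,0,0,0,0],[0.0878,-0.03,0,0,0,0,0]])

```text
clock: 10.48
tool_pos: [0.4121, 0.0195, 0.2882]
eef_rot: [1.713, 1.803, -0.707]
wrist_force: [0.7, 0.3, 0.4]
finger_gap: 0.0881
```

jog_arm(rows=[[0.0878,-0.0055,0.014,-0.0155,0,-3.02,0],[0.0878,-0.006,0.014,-0.015,0,-3.02,0],[0.0878,-0.006,0.014,-0.015,0,-3.02,0],[0.0878,-0.0065,0.014,-0.0145,0,-3.02,0],[0.0878,-0.007,0.014,-0.014,0,-3.02,0]])

```text
clock: 10.9
tool_pos: [0.481, 0.0616, 0.3592]
eef_rot: [1.539, 1.617, -0.888]
wrist_force: [0.1, -0.2, -0.6]
finger_gap: 0.0881
```

jog_arm(rows=[[0.0878,-0.007,0.014,-0.0135,0,-3.02,0],[0.0878,-0.0075,0.014,-0.0135,0,-3.02,0],[0.0878,-0.0075,0.014,-0.013,0,-3.02,0],[0.0878,-0.008,0.014,-0.0125,0,-3.02,0],[0.0878,-0.008,0.014,-0.012,0,-3.02,0]])

```text
clock: 11.32
tool_pos: [0.5489, 0.1084, 0.42]
eef_rot: [1.358, 1.428, -1.044]
wrist_force: [-0.5, 0.3, 0.2]
finger_gap: 0.0879
```

jog_arm(rows=[[0.0878,-0.008,0.014,-0.0115,0,-3.02,0],[0.0878,-0.0085,0.014,-0.011,0,-3.02,0],[0.0878,-0.0085,0.014,-0.0105,0,-3.02,0],[0.0878,-0.0085,0.014,-0.0105,0,-3.02,0],[0.0878,-0.0085,0.014,-0.01,0,-3.02,0]])

```text
clock: 11.73
tool_pos: [0.6166, 0.1578, 0.4696]
eef_rot: [1.171, 1.232, -1.175]
wrist_force: [0.9, -1.4, -0.1]
finger_gap: 0.0876
```

Run:
```python
from t import *
a=snap('wrist');a=snap('wrist','w11.png');b=snap('scene','c11.png');e=snap('side','s11.png')
pickle.dump((a,b,e),open('v11.pkl','wb'))
o=get_obs();print(o['clock'],np.round(o['q'],2),np.round(o['wrist_force'],2));print(np.round(cur(),3))
```

```text
11.9333 [0.23 0.38 1.55 0.   1.22 0.18] [-0.01 -0.81 -0.34]
[[-0.003  0.999  0.05   0.616]
 [ 0.002  0.05  -0.999  0.157]
 [-1.    -0.003 -0.002  0.468]
 [ 0.     0.     0.     1.   ]]
```

View pics/w11.png

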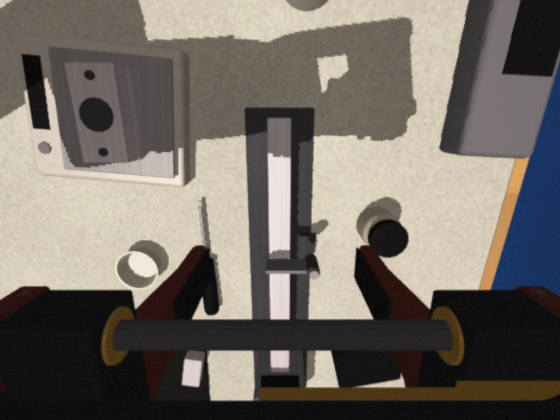

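View pics/s11.png

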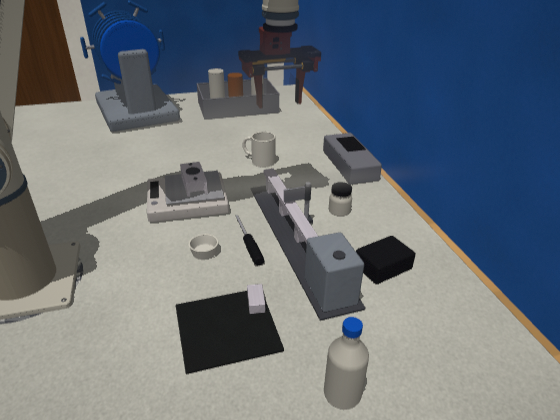

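Run:
```python
from t import *
a,b,e=pickle.load(open('v11.pkl','rb'))
for nm,c in(('wr',a),('sc',b),('sd',e)):
    W=cloud(c);br=c['pixels'].astype(int).min(-1)
    m=(W[...,0]>.57)&(W[...,0]<.69)&(W[...,1]>-.14)&(W[...,1]<.30)&(W[...,2]>.062)&(W[...,2]<.076)
    P=W[m];y=P[:,1];L=[]
    for y0 in np.arange(-.1,.24,.02):
        Q=P[(y>y0)&(y<y0+.02)]
        if len(Q)>10: L.append((y0+.01,(Q[:,0].min()+Q[:,0].max())/2,np.ptp(Q[:,0]),np.median(Q[:,2])))
    L=np.array(L);g=abs(L[:,2]-.03)<.004;print(nm,'fit',np.polyfit(L[g,0],L[g,1],1),'z',L[g,3].mean(),'w',L[g,2].mean(),'end y',np.percentile(y,99.8),'N',g.sum())
    m=(W[...,0]>.57)&(W[...,0]<.64)&(W[...,1]>0)&(W[...,1]<.10)&(W[...,2]>.085)&(W[...,2]<.118);Q=W[m];print('  flap',len(Q),np.round([np.median(Q[:,0]),np.median(Q[:,1]),Q[:,2].max()],4))
    m=(W[...,0]>.33)&(W[...,0]<.48)&(W[...,1]>.15)&(W[...,1]<.32)&(W[...,2]>.082)&(W[...,2]<.10);Q=W[m];print('  sled',len(Q),np.round(np.median(Q[:,2]),4),cv2.minAreaRect(Q[:,:2].astype(np.float32)*1000))
    m=(W[...,0]>.57)&(W[...,0]<.73)&(W[...,1]>-.27)&(W[...,1]<-.12)&(W[...,2]>.112)&(W[...,2]<.13);Q=W[m];
    if len(Q):print('  reader',len(Q),cv2.minAreaRect(Q[:,:2].astype(np.float32)*1000))
```

```text
wr fit [-0.04878646  0.62402536] z 0.06909470476907577 w 0.029361558462725906 end y 0.24563035521564028 N 13
  flap 335 [0.622  0.0584 0.1129]
  sled 5014 0.0914 ((402.1183166503906, 238.16256713867188), (55.25190734863281, 109.18815612792969), 2.840907096862793)
  reader 15 ((596.4676513671875, -150.98439025878906), (6.308425426483154, 2.1447932720184326), 17.06705093383789)
sc fit [-0.04837556  0.62556762] z 0.07030244659967752 w 0.03131945453366618 end y 0.2450002143083775 N 15
  flap 45 [0.6241 0.0573 0.1147]
  sled 635 0.0931 ((403.5149841308594, 238.09576416015625), (57.24542236328125, 109.9942626953125), 3.4794294834136963)
  reader 803 ((636.249755859375, -203.23504638671875), (80.75777435302734, 110.59571075439453), 2.2458291053771973)
sd fit [-0.04892777  0.62276526] z 0.06769611268771611 w 0.02993248829174256 end y 0.24203475963100102 N 14
  flap 139 [0.6222 0.052  0.1122]
  sled 459 0.0902 ((401.3665466308594, 235.04257202148438), (54.28721237182617, 118.63988494873047), 3.1646504402160645)
  reader 1466 ((632.689697265625, -206.02357482910156), (80.13770294189453, 111.82613372802734), 2.5350756645202637)
```

Run:
```python
from t import *
T=sledgoal([.4018,.2373,.071],92.8,90,xo=0,zo=.006)
T[2,3]+=.10
plan(T,n=10)
```

```text
total shift [ 0.129  -0.2092 -0.0902] turn [ 0.07 -0.12  0.19] | N 10 row [0.0129, -0.0209, -0.009] [0.01, -0.01, 0.02]
final TCP [0.402 0.237 0.34 ]
min tip z 0.158
```

jog_arm(rows=[[0.0878,0.012,-0.021,-0.009,0,0,0],[0.0878,0.013,-0.021,-0.009,0,0,0.1],[0.0878,0.013,-0.021,-0.009,0,0,0.1],[0.0878,0.013,-0.021,-0.009,0,0,0],[0.0878,0.013,-0.021,-0.009,0,0,0]])

```text
clock: 12.35
tool_pos: [0.5069, 0.1962, 0.4038]
eef_rot: [1.175, 1.233, -1.174]
wrist_force: [-0.5, 0.7, -0.1]
finger_gap: 0.0878
```

jog_arm(rows=[[0.0878,0.013,-0.021,-0.009,0,0,0],[0.0878,0.013,-0.021,-0.009,0,0,0],[0.0878,0.013,-0.021,-0.009,0,0,0],[0.0878,0.013,-0.021,-0.009,0,0,0],[0.0878,0.013,-0.02,-0.009,0,0,0]])

```text
clock: 12.77
tool_pos: [0.4008, 0.2359, 0.339]
eef_rot: [1.175, 1.233, -1.174]
wrist_force: [0.1, 0.1, -0.6]
finger_gap: 0.088
```

Run:
```python
from t import *
snap('wrist');a=snap('wrist','w12.png');W=cloud(a)
for lo,hi in ((.084,.093),(.0935,.099)):
    m=(W[...,0]>.33)&(W[...,0]<.48)&(W[...,1]>.15)&(W[...,1]<.32)&(W[...,2]>lo)&(W[...,2]<hi);Q=W[m];print('  sled',len(Q),np.round(np.median(Q[:,2]),4),cv2.minAreaRect(Q[:,:2].astype(np.float32)*1000))
T=sledgoal([.4018,.2373,.071],92.8,90,xo=0,zo=.006)
plan(T,n=5); o=get_obs();print(o['clock'],np.round(o['q'],2))
```

```text
sled 6750 0.0912 ((401.5386047363281, 238.34475708007812), (54.13193130493164, 110.01893615722656), 3.0734522342681885)
  sled 1840 0.0951 ((401.6439514160156, 238.17428588867188), (37.42134094238281, 88.89273834228516), 22.386289596557617)
total shift [ 0.0973  0.0033 -0.0014] turn [0.07 0.07 0.31] | N 5 row [0.0195, 0.0006, -0.0003] [0.01, 0.01, 0.06]
final TCP [0.402 0.237 0.24 ]
min tip z 0.058
12.8667 [0.51 0.29 2.03 0.   0.83 0.46]
```

View pics/w12.png

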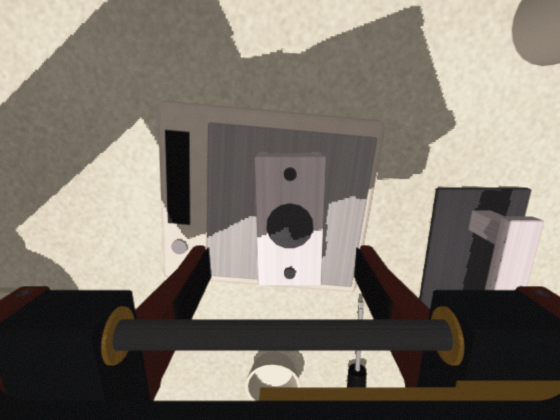

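jog_arm(rows=[[0.0878,0.025,0.0015,-0.001,0,0,0.15],[0.0878,0.025,0.0015,-0.001,0,0,0.15],[0.0878,0.022,0,0,0,0,0],[0.0878,0.018,0,0,0,0,0],[0.0878,0.006,0,0,0,0,0]])

```text
clock: 13.28
tool_pos: [0.4062, 0.2381, 0.2422]
eef_rot: [1.175, 1.229, -1.171]
wrist_force: [-0.6, -0.6, -0.6]
finger_gap: 0.088
```

Run:
```python
from t import *
snap('wrist');a=snap('wrist','w13.png');W=cloud(a)
m=(W[...,0]>.33)&(W[...,0]<.48)&(W[...,1]>.15)&(W[...,1]<.32)&(W[...,2]>.084)&(W[...,2]<.093);Q=W[m];print('  sled',len(Q),np.round(np.median(Q[:,2]),4),cv2.minAreaRect(Q[:,:2].astype(np.float32)*1000))
T=sledgoal([.4015,.238,.071],92.8,90,xo=0,zo=.006)
plan(T,n=5); o=get_obs();print(o['clock'],np.round(o['q'],2),np.round(o['wrist_force'],1))
```

```text
sled 14239 0.0911 ((402.00421142578125, 238.0177459716797), (121.51805114746094, 97.11388397216797), 66.6921157836914)
total shift [ 0.0031 -0.0051  0.0003] turn [-0.04 -0.01 -0.27] | N 5 row [0.0006, -0.001, 0.0001] [-0.01, -0.0, -0.05]
final TCP [0.402 0.238 0.24 ]
min tip z 0.058
13.3833 [ 0.51  0.47  2.06 -0.    0.6   0.46] [-0.2  0.4 -0.3]
```

View pics/w13.png

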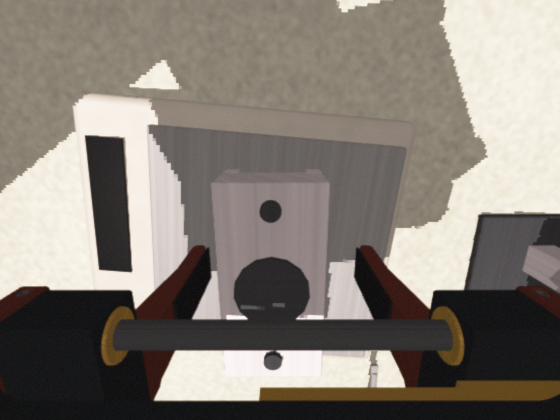

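jog_arm(rows=[[0.0878,0.002,-0.003,0,0,0,-0.1],[0.0878,0.001,-0.002,0,0,0,-0.1],[0.0878,0,0,0,0,0,0],[0.07,0,0,0,0,0,0],[0.06,0,0,0,0,0,0]], squeeze=20)

```text
clock: 13.8
tool_pos: [0.4017, 0.2392, 0.2417]
eef_rot: [1.176, 1.23, -1.169]
wrist_force: [0.4, 0.0, 0.2]
finger_gap: 0.0777
```

Run:
```python
from t import *
a=snap('wrist','w14.png')
T=sledgoal([.4015,.238,.071],92.8,90,xo=0,zo=.006)
plan(T,n=5); o=get_obs();print(o['clock'],o['finger_gap'],np.round(o['wrist_force'],1))
```

```text
total shift [ 0.0013 -0.0003  0.0012] turn [ 0.03 -0.09 -0.25] | N 5 row [0.0003, -0.0001, 0.0002] [0.01, -0.02, -0.05]
final TCP [0.402 0.238 0.24 ]
min tip z 0.058
13.85 0.07394736351875776 [-0.2 -0.3  0.1]
```

View pics/w14.png

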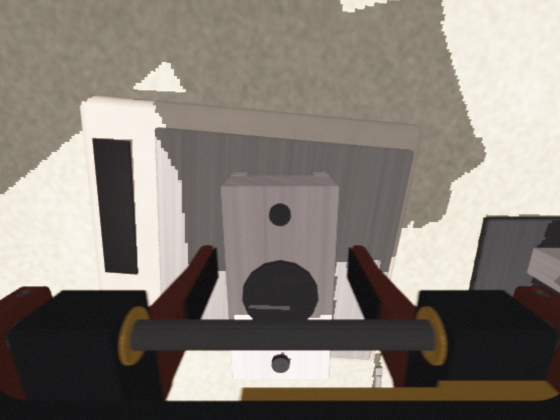

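jog_arm(rows=[[0.055,0,0,0,0,0,0],[0.05,0,0,0,0,0,0],[0.045,0,0,0,0,0,0],[0.04,0,0,0,0,0,0],[0.04,0,0,0,0,0,0]], squeeze=40)

```text
clock: 14.27
tool_pos: [0.4015, 0.2391, 0.2411]
eef_rot: [1.175, 1.231, -1.17]
wrist_force: [-1.8, -0.2, 2.2]
finger_gap: 0.0538
```

jog_arm(rows=[[0.04,0,0,0,0,0,0],[0.04,-0.003,0,0,0,0,0],[0.04,-0.01,0,0,0,0,0],[0.04,-0.02,0,0,0,0,0],[0.04,-0.02,0,0,0,0,0]])

```text
clock: 14.68
tool_pos: [0.401, 0.2388, 0.2945]
eef_rot: [1.174, 1.231, -1.172]
wrist_force: [0.8, 0.6, -1.9]
finger_gap: 0.0535
```

Run:
```python
from t import *
a=snap('wrist','w15.png');b=snap('side','s15.png');pickle.dump((a,b),open('v15.pkl','wb'))
o=get_obs();print(o['clock'],o['finger_gap'],np.round(o['wrist_force'],1),np.round(o['ft_torque'],2),o['tool_pos'])
W=cloud(a);T=cur();
L=(W-T[:3,3])@T[:3,:3]  # tool coords
m=(L[...,0]>.12)&(L[...,0]<.16)&(abs(L[...,1])<.035)&(abs(L[...,2])<.07);
h,e=np.histogram(L[m][:,0],20);print(dict(zip(np.round(e[:-1],4),h)))
np.save('L15.npy',L)
```

```text
14.7833 0.05403024443428557 [ 0.1  1.  -2.7] [-0.04 -0.06 -0.05] [0.4023123  0.23949867 0.29672018]
{np.float64(0.12): np.int64(142), np.float64(0.122): np.int64(146), np.float64(0.124): np.int64(141), np.float64(0.126): np.int64(201), np.float64(0.128): np.int64(205), np.float64(0.13): np.int64(147), np.float64(0.132): np.int64(164), np.float64(0.134): np.int64(168), np.float64(0.136): np.int64(143), np.float64(0.138): np.int64(163), np.float64(0.14): np.int64(144), np.float64(0.142): np.int64(151), np.float64(0.144): np.int64(154), np.float64(0.146): np.int64(1588), np.float64(0.148): np.int64(2903), np.float64(0.15): np.int64(5470), np.float64(0.152): np.int64(8367), np.float64(0.154): np.int64(169), np.float64(0.156): np.int64(131), np.float64(0.158): np.int64(117)}
```

View pics/w15.png

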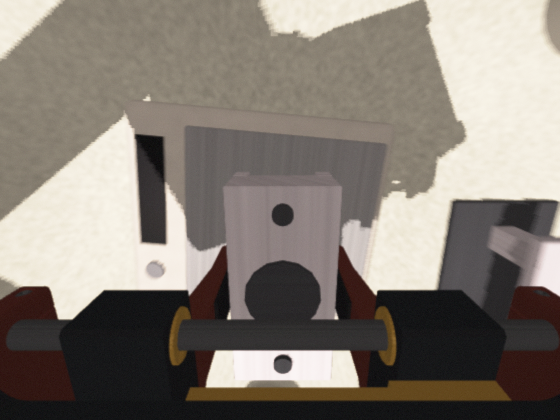

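View pics/s15.png

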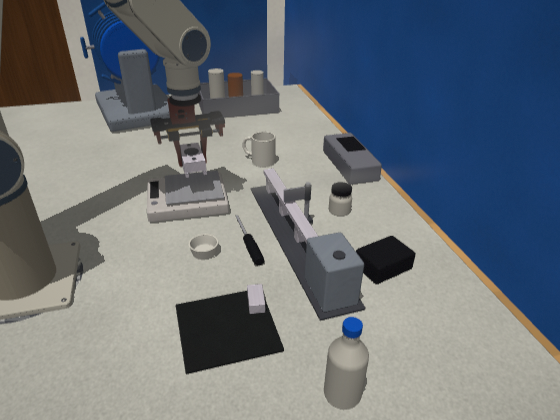

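```bash
cat > held.py <<'E'
from t import *
def held(a,T):
    L=(cloud(a)-T[:3,3])@T[:3,:3]
    v,u=np.mgrid[:420,:560]
    m=(L[...,0]>.142)&(L[...,0]<.16)&(abs(L[...,1])<.04)&(abs(L[...,2])<.07)
    P=L[m];Q=P[np.linalg.norm(P[:,1:]-[0,-.002],axis=1)>.021]
    for _ in range(4):
        c=np.linalg.lstsq(np.c_[np.ones(len(Q)),Q[:,1:]],Q[:,0],rcond=None)[0];r=Q[:,0]-c[0]-Q[:,1:]@c[1:];Q=Q[abs(r)<.0015]
    print('held top x=%.4f slopes y,z deg'%c[0],np.round(np.degrees(c[1:]),2),len(Q))
    # lateral mid per z-bin
    Lr=[]
    for z0 in np.arange(-.055,.056,.01):
        q=Q[(Q[:,2]>z0)&(Q[:,2]<z0+.01)]
        if len(q)>30 and np.ptp(q[:,1])>.045: Lr.append((z0+.005,(q[:,1].min()+q[:,1].max())/2,np.ptp(q[:,1])))
    Lr=np.array(Lr);print(np.round(Lr,4));f=np.polyfit(Lr[:,0],Lr[:,1],1);print('yaw slope deg',np.degrees(f[0]),'lat',f[1],'z range',Q[:,2].min(),Q[:,2].max())
E
python3 - <<'E'
from held import *
a,b=pickle.load(open('v15.pkl','rb'));
Ti=a['T']@np.linalg.inv(np.array(a['T_tool_cam']))
held(a,Ti)
E
```

```text
held top x=0.1499 slopes y,z deg [ 0.13 -0.09] 12348
[[-0.05    0.0001  0.0539]
 [-0.04    0.0002  0.0539]
 [-0.03    0.0002  0.054 ]
 [-0.02    0.0002  0.0541]
 [-0.01   -0.      0.0731]
 [ 0.      0.0002  0.0544]
 [ 0.01    0.0003  0.0541]
 [ 0.02    0.0003  0.0534]
 [ 0.04    0.0003  0.0536]
 [ 0.05    0.0003  0.0539]
 [ 0.06    0.0009  0.0506]]
yaw slope deg 0.24597213786378866 lat 0.0002662338443768766 z range -0.05406476243462916 0.05617582239075136
```

Run:
```python
from t import *
def tg(z): 
    T=sledgoal([.6162,.1607,0],92.8,90,xo=0,zo=0);T[2,3]=z;T[:3,3]-=T[:3,1]*.0003+T[:3,2]*.001;return T
plan(tg(.35),n=10);print(get_obs()['tool_pos'])
```

```text
total shift [-0.0518  0.2099  0.0881] turn [ 0.02 -0.19 -0.48] | N 10 row [-0.0052, 0.021, 0.0088] [0.0, -0.02, -0.05]
final TCP [0.616 0.162 0.35 ]
min tip z 0.12
[0.4023123  0.23949867 0.29672018]
```

jog_arm(rows=[[0.04,-0.012,0.015,0.006,0,0,-0.1],[0.04,-0.012,0.022,0.009,0,0,-0.1],[0.04,-0.012,0.022,0.009,0,-0.1,-0.1],[0.04,-0.01,0.022,0.009,0,-0.1,-0.1],[0.04,-0.006,0.022,0.009,0,0,-0.1]])

```text
clock: 15.2
tool_pos: [0.5073, 0.2017, 0.3464]
eef_rot: [1.169, 1.234, -1.177]
wrist_force: [0.9, 0.6, -2.2]
finger_gap: 0.0536
```

jog_arm(rows=[[0.04,0,0.022,0.009,0,0,0],[0.04,0,0.022,0.009,0,0,0],[0.04,0,0.022,0.009,0,0,0],[0.04,0,0.022,0.01,0,0,0],[0.04,0,0.019,0.009,0,0,0]])

```text
clock: 15.62
tool_pos: [0.6165, 0.1607, 0.3443]
eef_rot: [1.168, 1.234, -1.179]
wrist_force: [0.3, -0.1, -2.9]
finger_gap: 0.0537
```

```bash
cat > rc.py <<'E'
from held import *
def tg(z): 
    T=sledgoal([.6162,.1607,0],92.8,90,xo=0,zo=0);T[2,3]=z;T[:3,3]-=T[:3,1]*.0003+T[:3,2]*.001;return T
E
python3 - <<'E'
from rc import *
snap('wrist');a=snap('wrist','w16.png');b=snap('side','s16.png');c=snap('scene','c16.png');pickle.dump((a,b,c),open('v16.pkl','wb'))
plan(tg(.35),n=5);o=get_obs();print(o['clock'],np.round(o['wrist_force'],1),o['finger_gap'])
Ti=a['T']@np.linalg.inv(np.array(a['T_tool_cam']));held(a,Ti)
E
```

```text
total shift [-0.0058  0.0007 -0.0006] turn [-0.03  0.16  0.43] | N 5 row [-0.0012, 0.0001, -0.0001] [-0.01, 0.03, 0.09]
final TCP [0.616 0.162 0.35 ]
min tip z 0.163
15.8167 [-0.2 -0.4 -3. ] 0.054086171606427806
held top x=0.1500 slopes y,z deg [ 0.11 -0.09] 12310
[[-0.05    0.0002  0.0539]
 [-0.04    0.0002  0.0541]
 [-0.03    0.0002  0.054 ]
 [-0.02    0.0002  0.054 ]
 [-0.01    0.0002  0.0729]
 [ 0.      0.0002  0.0543]
 [ 0.01    0.0003  0.0541]
 [ 0.02    0.0003  0.0534]
 [ 0.04    0.0004  0.0537]
 [ 0.05    0.0003  0.0538]
 [ 0.06    0.0003  0.053 ]]
yaw slope deg 0.09512177474636933 lat 0.00024114290646766923 z range -0.0541322164030103 0.05617707296472786
```

View pics/w16.png

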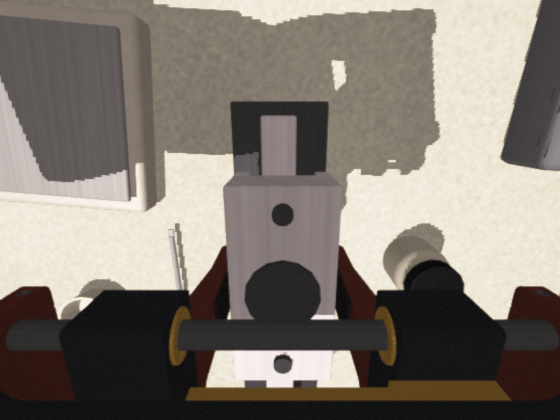

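View pics/s16.png

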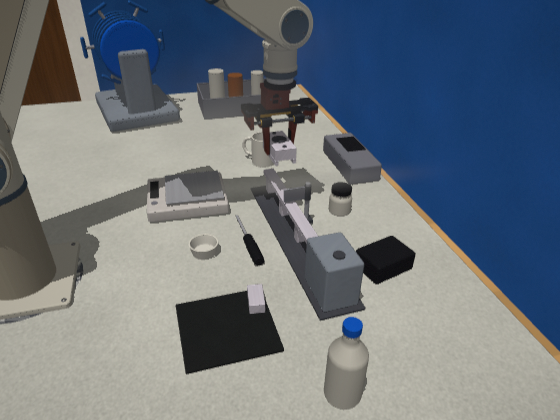

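```bash
cat >> rc.py <<'E'
def railtool(a):
    Ti=a['T']@np.linalg.inv(np.array(a['T_tool_cam']))
    W=cloud(a);L=(W-Ti[:3,3])@Ti[:3,:3]
    m=(abs(W[...,2]-.069)<.006)&(abs(W[...,0]-.616)<.04)&(W[...,1]>.17)&(W[...,1]<.26)
    m&=(L[...,2]<-.0565)|True
    Q=L[m];out=[]
    for z0 in np.arange(-.09,-.05,.005):
        q=Q[(Q[:,2]>z0)&(Q[:,2]<z0+.005)]
        if len(q)>10: out.append((z0+.0025,(q[:,1].min()+q[:,1].max())/2,np.ptp(q[:,1]),np.median(q[:,0])))
    print(np.round(out,4),'end z',Q[:,2].min())
    h=np.array(out);print('rail top depth x',np.median(h[:,3]),'TCP z',Ti[2,3])
E
python3 - <<'E'
from rc import *
a,b,c=pickle.load(open('v16.pkl','rb'));railtool(a)
Ti=a['T']@np.linalg.inv(np.array(a['T_tool_cam']));print(np.round(Ti,4))
E
```

```text
[[-0.0875 -0.003   0.0289  0.276 ]
 [-0.0825 -0.003   0.0292  0.2753]
 [-0.0775 -0.0031  0.0294  0.2753]
 [-0.0725 -0.0031  0.0296  0.2754]
 [-0.0675 -0.0026  0.0288  0.2754]
 [-0.0625 -0.0026  0.029   0.2753]
 [-0.0575 -0.0027  0.0292  0.2754]
 [-0.0525 -0.0027  0.0294  0.2754]] end z -0.08739068237412996
rail top depth x 0.27536025174565804 TCP z 0.3446944506857676
[[-0.0023  0.9988  0.048   0.6194]
 [-0.0032  0.048  -0.9988  0.1595]
 [-1.     -0.0024  0.0031  0.3447]
 [ 0.      0.      0.      1.    ]]
```

Run:
```python
from rc import *
for i in range(2):
    a=snap('wrist','w17.png');railtool(a);print(a['T'][:3,3],get_obs()['tool_pos'],get_obs()['clock'])
plan(tg(.30),n=5)
```

```text
[[-0.0825  0.0027  0.0291  0.275 ]
 [-0.0775  0.0028  0.0293  0.2749]
 [-0.0725  0.0029  0.0295  0.2749]
 [-0.0675  0.0029  0.0296  0.2749]
 [-0.0625  0.0024  0.0289  0.2748]
 [-0.0575  0.0024  0.0291  0.2749]
 [-0.0525  0.0024  0.0292  0.275 ]] end z -0.08499289890928124
rail top depth x 0.27489689666107725 TCP z 0.34418542861752377
[0.61118451 0.24083975 0.32322383] [0.61465608 0.16138485 0.34438341] 15.8667
[[-0.0825  0.0037  0.0292  0.2753]
 [-0.0775  0.0036  0.0293  0.2751]
 [-0.0725  0.0032  0.0286  0.275 ]
 [-0.0675  0.0033  0.0288  0.275 ]
 [-0.0625  0.0033  0.029   0.2751]
 [-0.0575  0.0033  0.0292  0.2751]
 [-0.0525  0.0034  0.0293  0.2752]] end z -0.08501233413884464
rail top depth x 0.27506822858933777 TCP z 0.34438340803768586
[0.61066629 0.24115263 0.32342349] [0.61446098 0.16159783 0.34465984] 15.9167
total shift [ 0.0446  0.0017 -0.0001] turn [0.03 0.16 0.42] | N 5 row [0.0089, 0.0003, -0.0] [0.01, 0.03, 0.08]
final TCP [0.616 0.162 0.3  ]
min tip z 0.118
```

jog_arm(rows=[[0.04,0.012,0.001,0,0,0.1,0.2],[0.04,0.015,0.001,0,0,0.1,0.2],[0.04,0.015,0.0005,0,0,0,0],[0.04,0.014,0,0,0,0,0],[0.04,0.01,0,0,0,0,0]])

```text
clock: 16.33
tool_pos: [0.6169, 0.1619, 0.2781]
eef_rot: [1.173, 1.233, -1.172]
wrist_force: [-0.2, -0.4, -2.6]
finger_gap: 0.0537
```

jog_arm(rows=[[0.04,0,0,0,0,0,0],[0.04,0,0,0,0,0,0],[0.04,0,0,0,0,0,0],[0.04,0,0,0,0,0,0],[0.04,0,0,0,0,0,0]])

```text
clock: 16.75
tool_pos: [0.6182, 0.1616, 0.2805]
eef_rot: [1.175, 1.231, -1.17]
wrist_force: [-0.0, -0.5, -3.0]
finger_gap: 0.0536
```

Run:
```python
from rc import *
b=snap('side','s18.png');c=snap('scene','c18.png')
a=snap('wrist','w18.png');railtool(a);print(get_obs()['tool_pos'],get_obs()['clock'])
pickle.dump((a,b,c),open('v18.pkl','wb'))
Ti=a['T']@np.linalg.inv(np.array(a['T_tool_cam']));held(a,Ti)
plan(tg(.2491),n=5)
```

```text
[[-0.0825 -0.0029  0.0295  0.2115]
 [-0.0775 -0.003   0.0299  0.2112]
 [-0.0725 -0.0029  0.03    0.2112]
 [-0.0675 -0.0029  0.03    0.2112]
 [-0.0625 -0.003   0.0289  0.2111]
 [-0.0575 -0.003   0.0293  0.2112]
 [-0.0525 -0.003   0.0294  0.2112]] end z -0.08373782961884234
rail top depth x 0.21120591932989963 TCP z 0.2802593342340691
[0.61804263 0.1615763  0.28009505] 16.9
held top x=0.1500 slopes y,z deg [ 0.12 -0.1 ] 12291
[[-0.05    0.0001  0.0538]
 [-0.04    0.0001  0.054 ]
 [-0.03    0.0002  0.0541]
 [-0.02    0.0003  0.054 ]
 [-0.01    0.0005  0.073 ]
 [ 0.      0.0003  0.0544]
 [ 0.01    0.0002  0.0543]
 [ 0.02    0.0002  0.0533]
 [ 0.04    0.0004  0.0539]
 [ 0.05    0.0003  0.0538]
 [ 0.06    0.0004  0.0529]]
yaw slope deg 0.08848166797083316 lat 0.0002578583655777823 z range -0.05413832543593046 0.05624267590743227
total shift [ 0.031  -0.0023 -0.0002] turn [ 0.02 -0.07 -0.14] | N 5 row [0.0062, -0.0004, -0.0] [0.0, -0.01, -0.03]
final TCP [0.616 0.162 0.249]
min tip z 0.067
```

View pics/w18.png

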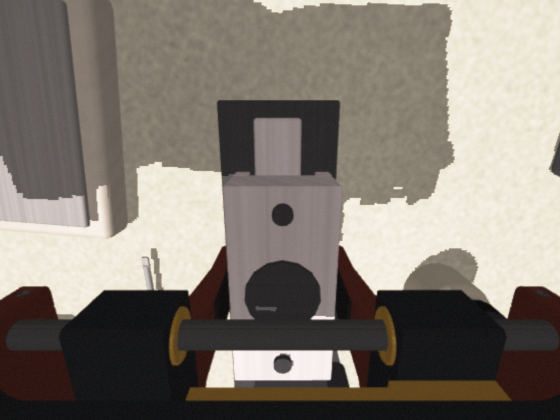

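View pics/s18.png

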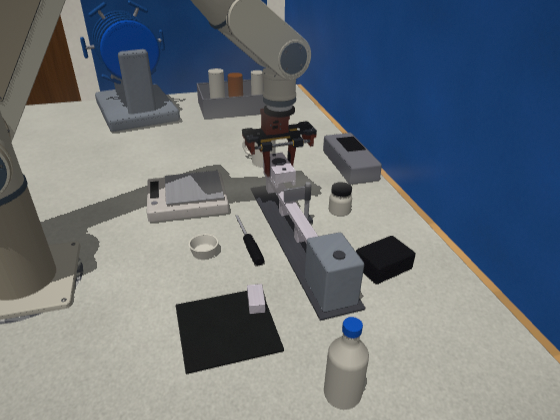

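jog_arm(rows=[[0.04,0.002,-0.0015,0,0,0,0],[0.04,0.004,-0.0015,0,0,0,0],[0.04,0.004,0,0,0,0,0],[0.04,0.003,0,0,0,0,0],[0.04,0.001,0,0,0,0,0]])

```text
clock: 17.32
tool_pos: [0.6146, 0.1614, 0.2647]
eef_rot: [1.174, 1.232, -1.172]
wrist_force: [0.1, -0.5, -3.7]
finger_gap: 0.0537
```

jog_arm(rows=[[0.04,0,0,0,0,0,0],[0.04,0,0,0,0,0,0],[0.04,0,0,0,0,0,0],[0.04,0,0,0,0,0,0],[0.04,0,0,0,0,0,0]])

```text
clock: 17.73
tool_pos: [0.615, 0.1615, 0.2658]
eef_rot: [1.175, 1.231, -1.171]
wrist_force: [0.0, -0.2, -3.1]
finger_gap: 0.0539
```

Run:
```python
from rc import *
a=snap('wrist','w19.png');railtool(a);b=snap('side','s19.png');print(get_obs()['tool_pos'],get_obs()['clock'],get_obs()['wrist_force'])
plan(tg(.2491),n=5)
p=b['pixels'][130:230,230:340];cv2.imwrite('pics/s19c.png',cv2.cvtColor(cv2.resize(p,None,fx=6,fy=6,interpolation=cv2.INTER_CUBIC),cv2.COLOR_RGB2BGR))
p=a['pixels'][90:200,200:360];cv2.imwrite('pics/w19c.png',cv2.cvtColor(cv2.resize(p,None,fx=5,fy=5,interpolation=cv2.INTER_CUBIC),cv2.COLOR_RGB2BGR))
```

```text
[[-0.0825  0.0002  0.0295  0.1969]
 [-0.0775  0.0002  0.0299  0.1967]
 [-0.0725  0.0003  0.0299  0.1967]
 [-0.0675  0.0005  0.0296  0.1968]
 [-0.0625  0.0002  0.0293  0.1968]
 [-0.0575  0.0002  0.0294  0.1967]
 [-0.0525  0.0023  0.0338  0.1967]] end z -0.08401902128410055
rail top depth x 0.19672742587277375 TCP z 0.265789494335261
[0.61497993 0.16145271 0.26572156] 17.8333 [ 0.90719193 -0.25436399 -2.59902267]
total shift [ 0.0166  0.0009 -0.0002] turn [ 0.02 -0.06 -0.11] | N 5 row [0.0033, 0.0002, -0.0] [0.0, -0.01, -0.02]
final TCP [0.616 0.162 0.249]
min tip z 0.067
```

View pics/w19c.png

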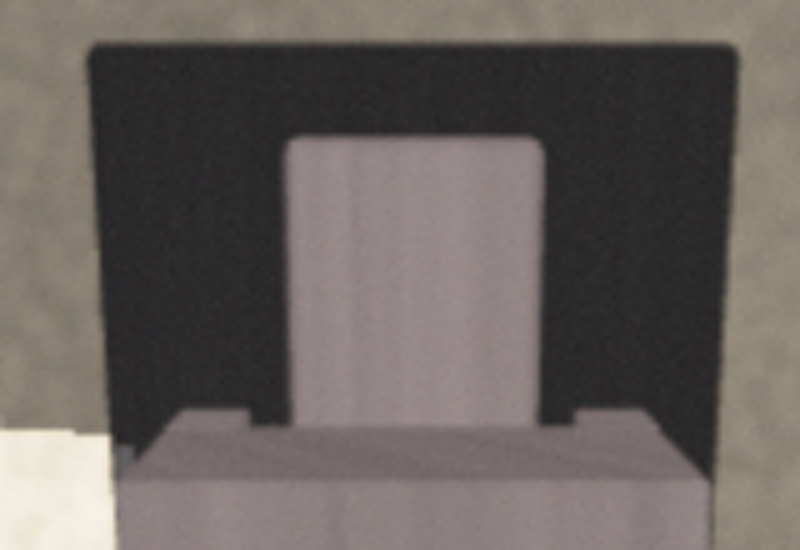

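View pics/s19c.png

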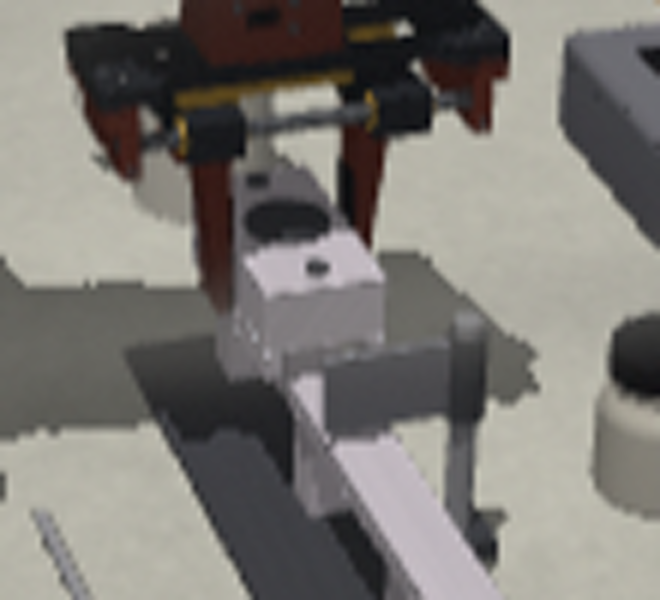

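jog_arm(rows=[[0.04,0.002,0,0,0,0,0],[0.04,0.003,0,0,0,0,0],[0.04,0.003,0,0,0,0,0],[0.04,0.003,0,0,0,0,0],[0.04,0.002,0,0,0,0,0]])

```text
clock: 18.25
tool_pos: [0.6148, 0.1614, 0.252]
eef_rot: [1.174, 1.232, -1.172]
wrist_force: [1.2, -0.4, -2.0]
finger_gap: 0.0538
```

jog_arm(rows=[[0.04,0.001,0,0,0,0,0],[0.04,0.0005,0,0,0,0,0],[0.04,0.0005,0,0,0,0,0],[0.04,0,0,0,0,0,0],[0.04,0,0,0,0,0,0]])

```text
clock: 18.67
tool_pos: [0.615, 0.1615, 0.2507]
eef_rot: [1.175, 1.231, -1.171]
wrist_force: [-0.1, 0.2, -2.3]
finger_gap: 0.0537
```

Run:
```python
from rc import *
a=snap('wrist','w20.png');railtool(a);o=get_obs();print(o['tool_pos'],o['clock'],np.round(o['wrist_force'],1),np.round(o['ft_torque'],2))
plan(tg(.2491),n=5)
```

```text
[[-0.0825  0.0005  0.0296  0.1818]
 [-0.0775  0.0004  0.0297  0.1816]
 [-0.0725  0.0002  0.0297  0.1816]
 [-0.0675  0.0005  0.0295  0.1816]
 [-0.0625  0.0006  0.0298  0.1816]
 [-0.0575  0.0004  0.0297  0.1816]
 [-0.0525 -0.      0.0535  0.1812]] end z -0.08416902116032575
rail top depth x 0.18161601374553932 TCP z 0.2506903300046469
[0.61502616 0.16145539 0.25073363] 18.7167 [ 0.1  0.4 -2. ] [ 0.   -0.1  -0.02]
total shift [ 0.0016  0.0008 -0.0002] turn [ 0.02 -0.06 -0.11] | N 5 row [0.0003, 0.0002, -0.0] [0.0, -0.01, -0.02]
final TCP [0.616 0.162 0.249]
min tip z 0.067
```

Ceiling gap ≈ 1.7 mm; lowering in fine steps.

jog_arm(rows=[[0.04,0.0005,0,0,0,0,0],[0.04,0.0005,0,0,0,0,0],[0.04,0.0003,0,0,0,0,0],[0.04,0,0,0,0,0,0],[0.04,0,0,0,0,0,0]])

```text
clock: 19.13
tool_pos: [0.6149, 0.1615, 0.2493]
eef_rot: [1.174, 1.232, -1.171]
wrist_force: [0.3, 0.0, -3.2]
finger_gap: 0.054
```

jog_arm(rows=[[0.04,0.0003,0,0,0,0,0],[0.04,0.0003,0,0,0,0,0],[0.04,0,0,0,0,0,0],[0.04,0,0,0,0,0,0],[0.04,0,0,0,0,0,0]])

```text
clock: 19.55
tool_pos: [0.615, 0.1614, 0.2492]
eef_rot: [1.175, 1.231, -1.171]
wrist_force: [-3.4, -1.4, 4.5]
finger_gap: 0.0537
```

jog_arm(rows=[[0.053,0,0,0,0,0,0],[0.055,0,0,0,0,0,0],[0.057,0,0,0,0,0,0],[0.06,0,0,0,0,0,0],[0.066,0,0,0,0,0,0]], squeeze=10)

```text
clock: 19.97
tool_pos: [0.6151, 0.1615, 0.2485]
eef_rot: [1.175, 1.231, -1.171]
wrist_force: [0.1, -0.9, 0.5]
finger_gap: 0.0634
```

jog_arm(rows=[[0.075,0,0,0,0,0,0],[0.085,0,0,0,0,0,0],[0.085,0,0,0,0,0,0],[0.085,0,0,0,0,0,0],[0.085,0,0,0,0,0,0]])

```text
clock: 20.38
tool_pos: [0.615, 0.1615, 0.2487]
eef_rot: [1.174, 1.232, -1.171]
wrist_force: [0.3, -0.1, 0.3]
finger_gap: 0.0849
```

Run:
```python
from rc import *
a=snap('wrist','w21.png');b=snap('side','s21.png');railtool(a);o=get_obs();print(o['tool_pos'],o['clock'],o['finger_gap'],np.round(o['wrist_force'],1))
Ti=a['T']@np.linalg.inv(np.array(a['T_tool_cam']));held(a,Ti)
p=b['pixels'][130:230,230:340];cv2.imwrite('pics/s21c.png',cv2.cvtColor(cv2.resize(p,None,fx=6,fy=6,interpolation=cv2.INTER_CUBIC),cv2.COLOR_RGB2BGR))
```

```text
[[-8.250e-02  4.000e-04  2.920e-02  1.798e-01]
 [-7.750e-02  5.000e-04  2.970e-02  1.796e-01]
 [-7.250e-02  5.000e-04  2.990e-02  1.796e-01]
 [-6.750e-02  4.000e-04  3.000e-02  1.796e-01]
 [-6.250e-02  5.000e-04  2.920e-02  1.796e-01]
 [-5.750e-02  6.000e-04  2.950e-02  1.796e-01]
 [-5.250e-02  1.000e-04  5.350e-02  1.787e-01]] end z -0.08411155071871838
rail top depth x 0.179580059761466 TCP z 0.24869195993569593
[0.61499903 0.16146407 0.24869528] 20.4833 0.08493395245366171 [-0.2  0.7  0. ]
held top x=0.1495 slopes y,z deg [ 0.08 -0.1 ] 12264
[[-0.05    0.0002  0.0539]
 [-0.04    0.0002  0.054 ]
 [-0.03    0.0002  0.054 ]
 [-0.02    0.0003  0.0539]
 [-0.01    0.0003  0.0539]
 [ 0.      0.0002  0.0539]
 [ 0.01    0.0003  0.054 ]
 [ 0.02    0.0004  0.0531]
 [ 0.04    0.0004  0.0538]
 [ 0.05    0.0004  0.0537]
 [ 0.06    0.0001  0.0519]]
yaw slope deg 0.029630972967413217 lat 0.00025889047570328455 z range -0.054196714295363775 0.056471697486394426
```

View pics/w21.png

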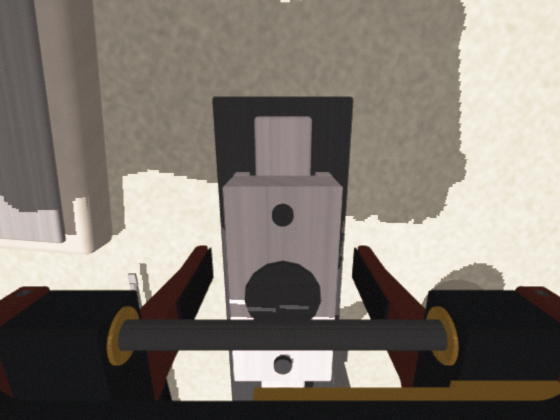

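View pics/s21c.png

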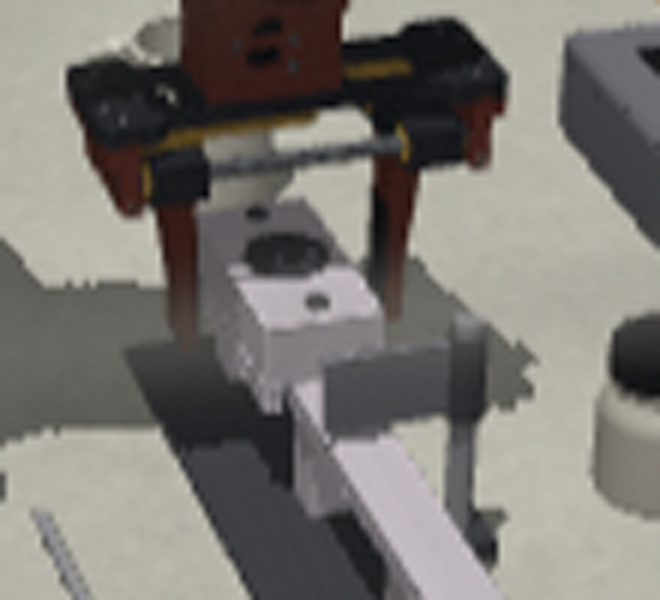

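jog_arm(rows=[[0.0878,-0.005,0,0,0,0,0],[0.0878,-0.015,0,0,0,0,0],[0.0878,-0.02,0,0,0,0,0],[0.0878,-0.02,0,0,0,0,0],[0.0878,-0.015,0,0,0,0,0]])

```text
clock: 20.9
tool_pos: [0.6151, 0.1614, 0.3256]
eef_rot: [1.175, 1.231, -1.17]
wrist_force: [1.2, -0.8, 0.2]
finger_gap: 0.0878
```

jog_arm(rows=[[0.05,0,0,-0.015,0,0,0],[0.03,0,0,-0.02,0,0,0],[0.01,0,0,-0.02,0,0,0],[0,0,0,-0.02,0,0,0],[0,0,0,-0.015,0,0,0]])

```text
clock: 21.32
tool_pos: [0.6099, 0.2533, 0.3233]
eef_rot: [1.174, 1.232, -1.171]
wrist_force: [-0.1, 0.6, -0.4]
finger_gap: 0.0576
```

jog_arm(rows=[[0,0,0,0,0,0,0],[0,0,0,0,0,0,0],[0,0,0,0,0,0,0],[0,0,0,0,0,0,0],[0,0,0,0,0,0,0]])

```text
clock: 21.73
tool_pos: [0.6105, 0.2504, 0.3237]
eef_rot: [1.175, 1.231, -1.172]
wrist_force: [0.2, 0.2, 0.1]
finger_gap: 0.0244
```

Run:
```python
from rc import *
a=snap('wrist','w22.png');b=snap('side','s22.png');o=get_obs();print(o['tool_pos'],o['clock'],o['finger_gap'],np.round(o['q'],2))
for nm,c in(('wr',a),('sd',b)):
    W=cloud(c)
    m=(W[...,0]>.57)&(W[...,0]<.66)&(W[...,1]>.08)&(W[...,1]<.24)&(W[...,2]>.093)&(W[...,2]<.104);Q=W[m];print(nm,len(Q),np.median(Q[:,2]),cv2.minAreaRect(Q[:,:2].astype(np.float32)*1000))
T=sledgoal([.6162,.1607,0],92.8,90,xo=0,zo=0);h=-np.array(T[:3,2]) # push dir = tool z
push=T[:3,2];T[:3,3]=np.array([.6154,.1605,.264])-push*.085
plan(T,n=5)
```

```text
[0.61056892 0.25049997 0.32378183] 21.8333 0.016646476168316236 [0.37 0.57 1.6  0.   0.97 0.32]
wr 4219 0.09924254367575377 ((615.5932006835938, 162.78355407714844), (54.06236267089844, 107.85894775390625), 2.9913573265075684)
sd 454 0.09798388829953253 ((616.0199584960938, 158.85604858398438), (55.95671081542969, 114.2925796508789), 3.0550167560577393)
total shift [0.0598 0.0003 0.0052] turn [-0.04 -0.05 -0.09] | N 5 row [0.012, 0.0001, 0.001] [-0.01, -0.01, -0.02]
final TCP [0.611 0.245 0.264]
min tip z 0.082
```

View pics/w22.png

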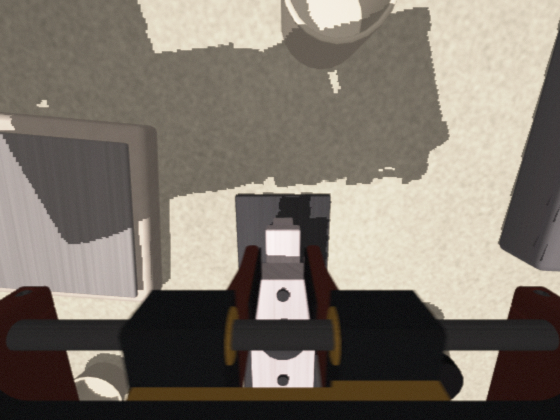

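View pics/s22.png

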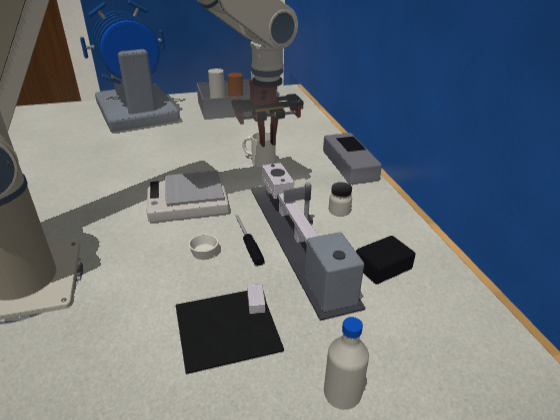

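jog_arm(rows=[[0,0.01,0,0,0,0,0],[0,0.016,0,0,0,0,0],[0,0.016,0,0,0,0,0],[0,0.012,0,0,0,0,0],[0,0.006,0,0,0,0,0]])

```text
clock: 22.25
tool_pos: [0.6099, 0.2508, 0.2614]
eef_rot: [1.173, 1.233, -1.174]
wrist_force: [0.2, 0.4, 0.5]
finger_gap: 0.0009
```

jog_arm(rows=[[0,0,0,0.003,0,0,0],[0,0,0,0.005,0,0,0],[0,0,0,0.005,0,0,0],[0,0,0,0.005,0,0,0],[0,0,0,0.002,0,0,0]])

```text
clock: 22.67
tool_pos: [0.6118, 0.2304, 0.2646]
eef_rot: [1.176, 1.231, -1.171]
wrist_force: [0.3, 0.7, -0.3]
finger_gap: 0.0003
```

Run:
```python
from rc import *
a=snap('wrist','w23.png');o=get_obs();print(o['tool_pos'],o['clock'],o['finger_gap'],np.round(o['wrist_force'],1))
b=snap('side','s23.png')
p=b['pixels'][100:230,210:350];cv2.imwrite('pics/s23c.png',cv2.cvtColor(cv2.resize(p,None,fx=5,fy=4.6,interpolation=cv2.INTER_CUBIC),cv2.COLOR_RGB2BGR))
T=sledgoal([.6162,.1607,0],92.8,90,xo=0,zo=0);push=T[:3,2];T[:3,3]=np.array([.6240+.0488*.014,-.014,.264])
plan(T)
```

```text
[0.61179214 0.23038096 0.26451466] 22.7167 0.0004021987077121178 [-0.5 -0.9  0.2]
total shift [1.00e-04 1.10e-03 2.45e-01] turn [-0.03 -0.07 -0.15] | N 10 row [0.0, 0.0001, 0.0245] [-0.0, -0.01, -0.01]
final TCP [ 0.625 -0.014  0.264]
min tip z 0.082
```

View pics/s23c.png

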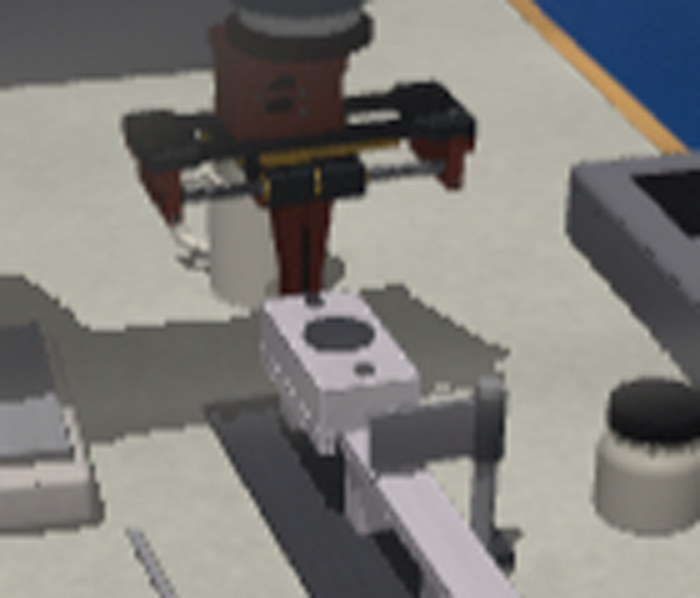

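View pics/w23.png

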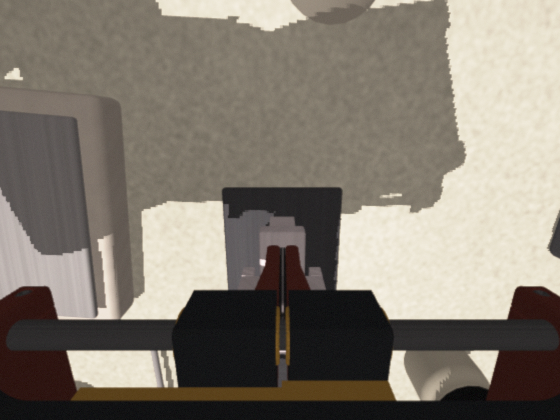

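jog_arm(rows=[[0,0,0,0.003,0,0,0],[0,0,0,0.004,0,0,0],[0,0,0,0.006,0,0,0],[0,0,0,0.006,0,0,0],[0,0,0,0.006,0,0,0]])

```text
clock: 23.18
tool_pos: [0.6129, 0.2062, 0.2641]
eef_rot: [1.175, 1.232, -1.17]
wrist_force: [0.0, 3.6, 3.3]
finger_gap: 0.0005
```

jog_arm(rows=[[0,0,0,0.008,0,0,0],[0,0,0,0.008,0,0,0],[0,0,0,0.008,0,0,0],[0,0,0,0.006,0,0,0],[0,0,0,0.005,0,0,0]])

```text
clock: 23.6
tool_pos: [0.6146, 0.1708, 0.264]
eef_rot: [1.176, 1.232, -1.171]
wrist_force: [-1.1, 7.7, 3.8]
finger_gap: 0.0006
```

```bash
cat > pu.py <<'E'
from rc import *
def look(k):
    o=get_obs();print(o['tool_pos'],o['clock'],np.round(o['wrist_force'],1),np.round(o['ft_torque'],2))
    b=snap('side','s%s.png'%k);c=snap('scene','c%s.png'%k)
    p=b['pixels'][130:290,220:380];cv2.imwrite('pics/s%sc.png'%k,cv2.cvtColor(cv2.resize(p,None,fx=4,fy=3.7,interpolation=cv2.INTER_CUBIC),cv2.COLOR_RGB2BGR))
    p=c['pixels'][170:300,190:360];cv2.imwrite('pics/c%sc.png'%k,cv2.cvtColor(cv2.resize(p,None,fx=4,fy=4,interpolation=cv2.INTER_CUBIC),cv2.COLOR_RGB2BGR))
    for nm,c in(('sc',c),('sd',b)):
        W=cloud(c);br=c['pixels'].astype(int)
        m=(W[...,0]>.585)&(W[...,0]<.66)&(W[...,1]>-.16)&(W[...,1]<.24)&(W[...,2]>.094)&(W[...,2]<.103)&(br.min(-1)>90);Q=W[m]
        if len(Q)>20:
            r=cv2.minAreaRect(Q[:,:2].astype(np.float32)*1000);print(nm,len(Q),np.round(r[0],1),np.round(r[1],1),round(r[2],1))
    T=sledgoal([.6162,.1607,0],92.8,90,xo=0,zo=0);push=T[:3,2];T[:3,3]=np.array([.6240+.0488*.014,-.014,.264]);plan(T)
E
python3 -c "
from pu import *
look('24')"
```

```text
[0.61457609 0.17082461 0.26402783] 23.6 [-1.1  7.7  3.8] [1.21 0.08 0.04]
sc 252 [619.4 102.1] [ 55.1 109.1] 5.0
sd 374 [618.4 102.6] [ 55.  116.2] 3.3
total shift [-0.0003  0.0012  0.1846] turn [-0.03 -0.05 -0.11] | N 10 row [-0.0, 0.0001, 0.0185] [-0.0, -0.01, -0.01]
final TCP [ 0.625 -0.014  0.264]
min tip z 0.082
```

View pics/s24c.png

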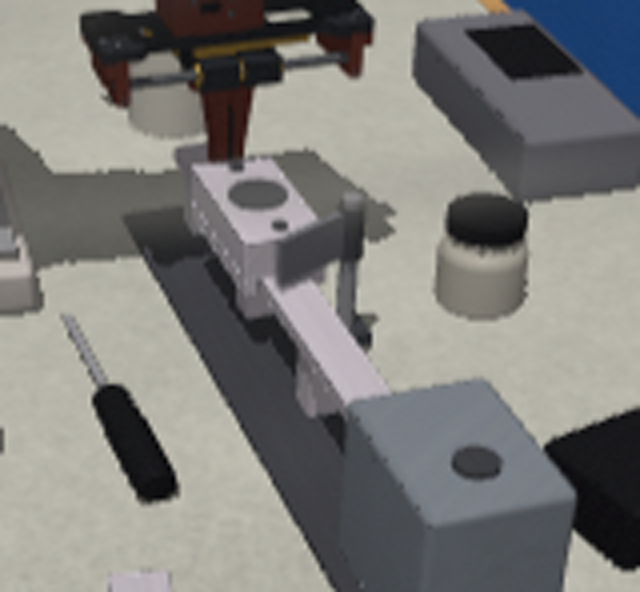

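jog_arm(rows=[[0,0,0,0.006,0,0,0],[0,0,0,0.008,0,0,0],[0,0,0,0.008,0,0,0],[0,0,0,0.008,0,0,0],[0,0,0,0.008,0,0,0]])

```text
clock: 24.12
tool_pos: [0.6162, 0.1332, 0.2637]
eef_rot: [1.175, 1.232, -1.171]
wrist_force: [-1.3, 7.1, 4.2]
finger_gap: 0.0008
```

jog_arm(rows=[[0,0,0,0.008,0,0,0],[0,0,0,0.008,0,0,0],[0,0,0,0.008,0,0,0],[0,0,0,0.007,0,0,0],[0,0,0,0.006,0,0,0]])

```text
clock: 24.53
tool_pos: [0.618, 0.096, 0.2637]
eef_rot: [1.175, 1.232, -1.172]
wrist_force: [-0.4, 6.3, 5.2]
finger_gap: 0.0005
```

```bash
python3 -c "
from pu import *
look('25')"
```

```text
[0.61796593 0.09601215 0.26374503] 24.5333 [-0.4  6.3  5.2] [ 0.98  0.1  -0.1 ]
sc 226 [620.9  26.8] [ 55.7 106.6] 1.3
sd 478 [620.6  30.1] [ 56.9 120. ] 1.3
total shift [-0.0006  0.0014  0.1095] turn [-0.02 -0.02 -0.05] | N 5 row [-0.0001, 0.0003, 0.0219] [-0.0, -0.0, -0.01]
final TCP [ 0.625 -0.014  0.264]
min tip z 0.082
```

View pics/s25c.png

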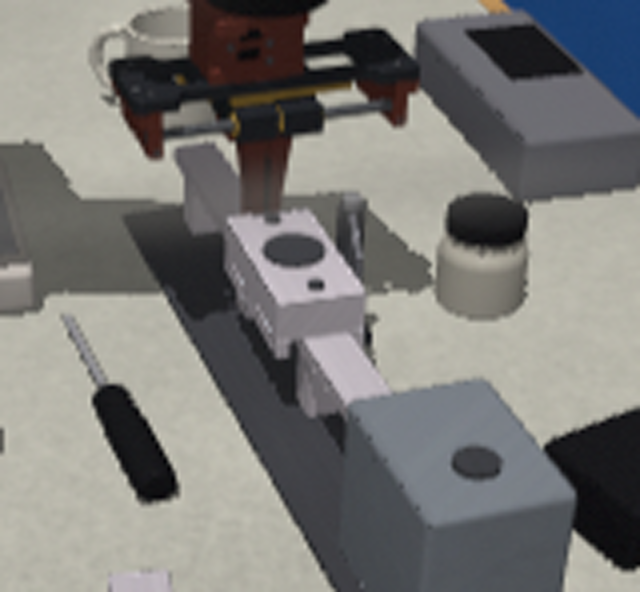

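View pics/c25c.png

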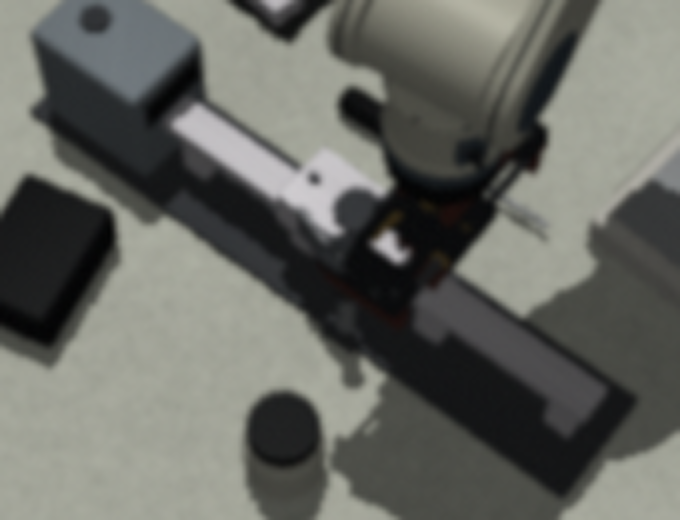

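jog_arm(rows=[[0,0,0.0003,0.006,0,0,0],[0,0,0.0003,0.008,0,0,0],[0,0,0.0003,0.008,0,0,0],[0,0,0,0.008,0,0,0],[0,0,0,0.008,0,0,0]])

```text
clock: 25.05
tool_pos: [0.6207, 0.058, 0.2634]
eef_rot: [1.174, 1.232, -1.172]
wrist_force: [-0.8, 4.9, 2.3]
finger_gap: 0.0002
```

jog_arm(rows=[[0,0,0,0.008,0,0,0],[0,0,0,0.008,0,0,0],[0,0,0,0.008,0,0,0],[0,0,0,0.007,0,0,0],[0,0,0,0.005,0,0,0]])

```text
clock: 25.47
tool_pos: [0.6226, 0.0216, 0.2634]
eef_rot: [1.174, 1.232, -1.172]
wrist_force: [-2.0, 3.0, 0.4]
finger_gap: 0.0001
```

```bash
python3 -c "
from pu import *
look('26')"
```

```text
[0.62258458 0.02156248 0.26336501] 25.4667 [-2.   3.   0.4] [0.48 0.13 0.  ]
sc 219 [628.5 -51.7] [ 55.7 100.3] 3.4
sd 559 [627.1 -46.9] [ 57.7 113.6] 2.4
total shift [-0.0006  0.0002  0.0354] turn [-0.02 -0.01 -0.1 ] | N 5 row [-0.0001, 0.0, 0.0071] [-0.0, -0.0, -0.02]
final TCP [ 0.625 -0.014  0.264]
min tip z 0.082
```

View pics/s26c.png

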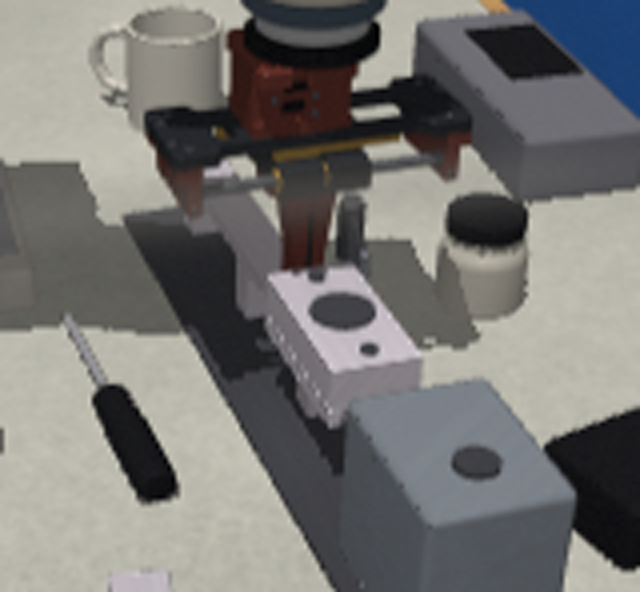

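jog_arm(rows=[[0,0,0,0.006,0,0,0],[0,0,0,0.008,0,0,0],[0,0,0,0.008,0,0,0],[0,0,0,0.006,0,0,0],[0,0,0,0.003,0,0,0]])

```text
clock: 25.98
tool_pos: [0.6243, -0.0094, 0.2635]
eef_rot: [1.175, 1.231, -1.172]
wrist_force: [0.4, 1.5, -0.5]
finger_gap: 0.0002
```

jog_arm(rows=[[0,0,0,0.001,0,0,0],[0,0,0,0,0,0,0],[0,0,0,0,0,0,0],[0,0,0,0,0,0,0],[0,0,0,0,0,0,0]])

```text
clock: 26.4
tool_pos: [0.6243, -0.0092, 0.2636]
eef_rot: [1.174, 1.232, -1.171]
wrist_force: [0.0, -0.0, -0.4]
finger_gap: 0.0003
```

```bash
python3 -c "
from pu import *
look('27')
b=snap('side');W=cloud(b)
for lo,hi,n in ((.112,.13,'reader'),):
    m=(W[...,0]>.57)&(W[...,0]<.73)&(W[...,1]>-.3)&(W[...,1]<-.1)&(W[...,2]>lo)&(W[...,2]<hi);r=cv2.minAreaRect(W[m][:,:2].astype(np.float32)*1000);print(n,r)
"
```

```text
[ 0.62427063 -0.00918169  0.26360213] 26.4 [ 0.  -0.  -0.4] [-0.05 -0.11 -0.01]
sc 215 [625.5 -82.7] [56.2 97.3] 1.1
sd 544 [622.4 -88.4] [139.5  60.1] 89.4
total shift [-0.0004  0.0002  0.0049] turn [ 0.04 -0.05 -0.1 ] | N 5 row [-0.0001, 0.0, 0.001] [0.01, -0.01, -0.02]
final TCP [ 0.625 -0.014  0.264]
min tip z 0.082
reader ((632.6702270507812, -206.3268585205078), (79.77144622802734, 110.11549377441406), 3.0568690299987793)
```

View pics/s27c.png

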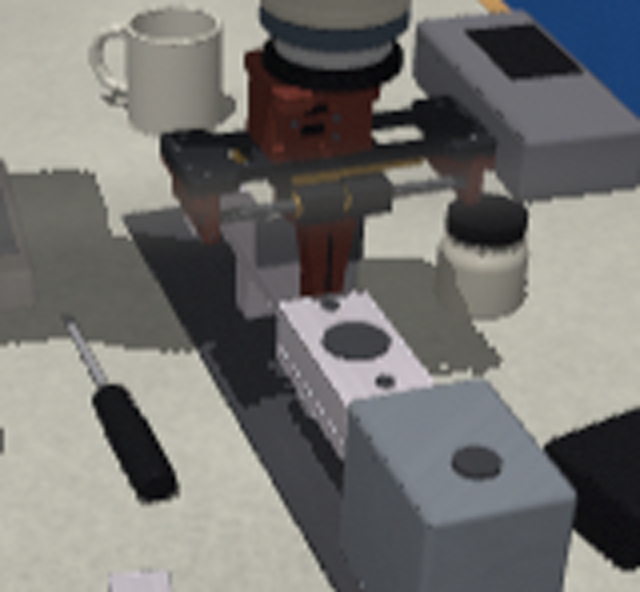

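View pics/c27c.png

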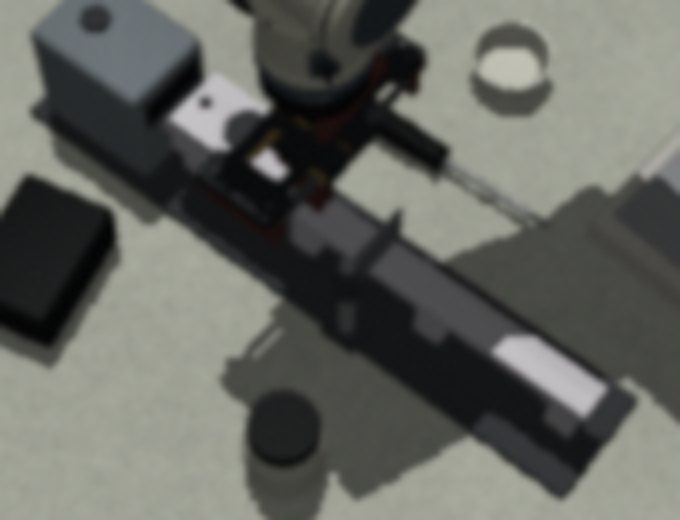

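jog_arm(rows=[[0,-0.005,0,-0.001,0,0,0],[0,-0.015,0,0,0,0,0],[0,-0.02,0,0,0,0,0],[0,-0.03,0,0,0,0,0],[0,-0.03,0,0,0,0,0]])

```text
clock: 26.97
tool_pos: [0.6237, -0.0083, 0.3642]
eef_rot: [1.174, 1.233, -1.172]
wrist_force: [0.3, -0.6, -0.1]
finger_gap: 0.0006
```

jog_arm(rows=[[0,-0.02,0,-0.02,0,0,0],[0,-0.02,0,-0.03,0,0,0],[0,-0.02,0,-0.03,0,0,0],[0,-0.01,0,-0.03,0,0,0],[0,0,0,-0.02,0,0,0]])

```text
clock: 27.38
tool_pos: [0.6177, 0.1237, 0.4374]
eef_rot: [1.177, 1.229, -1.166]
wrist_force: [0.4, 0.1, -0.6]
finger_gap: 0.0006
```

jog_arm(rows=[[0,0,0,0,0,0,0],[0,0,0,0,0,0,0],[0,0,0,0,0,0,0],[0,0,0,0,0,0,0],[0,0,0,0,0,0,0]])

```text
clock: 27.8
tool_pos: [0.6176, 0.1202, 0.4332]
eef_rot: [1.175, 1.231, -1.173]
wrist_force: [0.2, 0.0, -0.7]
finger_gap: 0.0003
```

```bash
python3 -c "
from pu import *
look('28')
a=snap('wrist','w28.png')
Wd={'wr':a,'sc':snap('scene'),'sd':snap('side')}
for n,c in Wd.items():
    W=cloud(c)
    def S(x,y,z): 
        m=(W[...,0]>x[0])&(W[...,0]<x[1])&(W[...,1]>y[0])&(W[...,1]<y[1])&(W[...,2]>z[0])&(W[...,2]<z[1]);return W[m]
    Q=S((.585,.67),(-.147,.02),(.093,.105));print(n,'sled',len(Q),np.percentile(Q[:,1],[1,99]) if len(Q) else '',np.median(Q[:,2]))
    Q=S((.585,.66),(-.01,.1),(.08,.118));
    if len(Q): print('  flap',len(Q),cv2.minAreaRect(Q[:,:2].astype(np.float32)*1000))
    Q=S((.43,.53),(-.25,-.13),(.026,.04))
    if len(Q): print('  gauge',cv2.minAreaRect(Q[:,:2].astype(np.float32)*1000)[0])
"
```

```text
[0.61759121 0.1202255  0.43324161] 27.8 [ 0.2  0.  -0.7] [-0.   -0.05 -0.01]
sc 421 [624.6 -76.2] [ 56.4 110.2] 2.9
sd 542 [622.7 -90.8] [137.5  60.4] 88.8
total shift [0.1692 0.0004 0.1347] turn [-0.05 -0.05 -0.06] | N 5 row [0.0339, 0.0001, 0.0269] [-0.01, -0.01, -0.01]
final TCP [ 0.625 -0.014  0.264]
min tip z 0.082
wr sled 235 [-0.13019423 -0.07555092] 0.10005599476368787
  flap 285 ((639.9846801757812, 62.00740432739258), (13.26831340789795, 41.548587799072266), 81.10438537597656)
  gauge (459.7640686035156, -208.3331298828125)
sc sled 553 [-0.14613908 -0.02147349] 0.10037252025443189
  flap 77 ((633.40380859375, 57.07303237915039), (52.19325256347656, 6.171053409576416), 1.6427441835403442)
  gauge (477.2969055175781, -196.63368225097656)
sd sled 698 [-0.12993625 -0.02501231] 0.09852297003739419
  flap 252 ((631.4326171875, 53.159053802490234), (56.8867073059082, 12.371201515197754), 1.7151070833206177)
  gauge (473.9654541015625, -199.63311767578125)
```

View pics/w28.png

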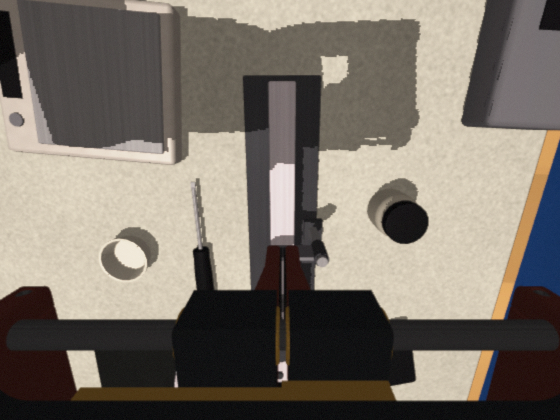

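View pics/s28.png

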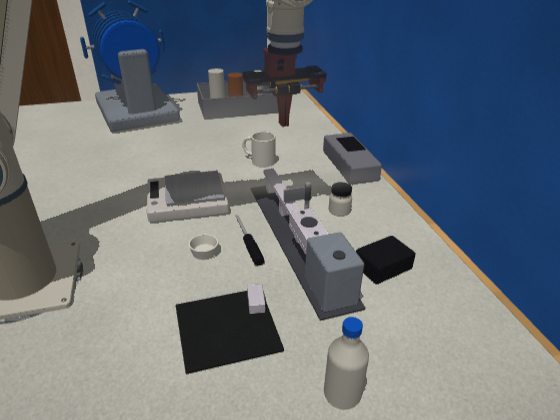

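View pics/c28c.png

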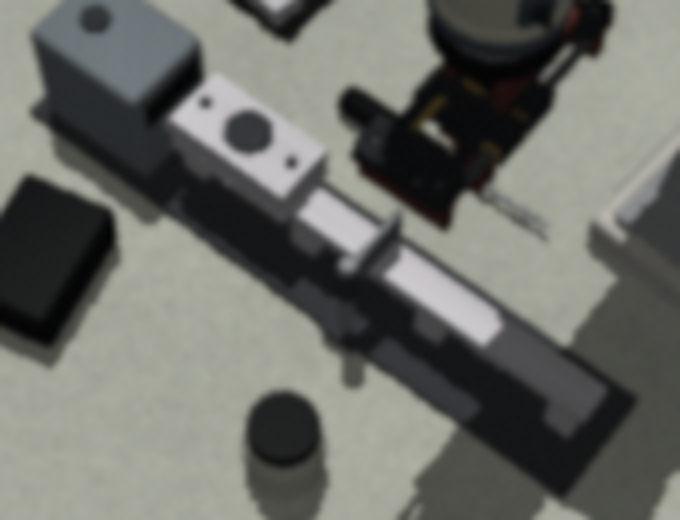

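```bash
python3 -c "
from station import sign_off
print(sign_off())"
```

```text
the job is handed in; nothing more can be done
None
```

The job is done and handed in. The sled was weighed, set astride the rail, and pushed through the flap, which has closed behind it. It took about 28 s of the 72 s allowed.

- **Weighing:** I gripped the sled with the tool tilted 45° and laid it level on the pan, about 2 mm from the pan's centre by the wrist camera. Before I let go, the force had briefly reached about 17 N, with 0.3 mm lowering steps, and I backed off. The arm was then away from the sled for over 2 s.
- **Rail:** I took it up again from above and set it over the rail, centred to about 0.5 mm. The channel's roof rested on the rail top before I let go.
- **Push:** I pushed with closed fingers, at under 8 N, and lifted straight up afterwards.

**Last checks:**
- The sled's rear end is about 77 mm beyond the flap, against the 65 mm needed. Its front is just short of the reader box.
- In the scene camera the flap lies across the rail within about 0.3 mm of where it started, so I take it as fully closed.
- Of the other objects I re-measured only the gauge block, which was within about 1 mm of its start in the scene and side cameras. The rest look unmoved in the pictures.
- The arm was clear of everything, with no contact force.

**Disagreements between views:**
- The scene and side cameras differ by 3 to 5 mm in y.
- Side-camera outlines of the sled near the reader box ran into the box edge, so I used the scene camera there.
- The last wrist-camera reading of the gauge block was about 2 cm off. The gripper partly hid the block, so I discounted that reading.

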